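Clamp a copper pipe in the V-rest jig

ROBOT

A 7-joint arm with a two-finger parallel gripper is mounted at the origin on a cart in front of the work surface, level with it; the furniture and walls round the work are solid. World frame = base frame: x ahead of the robot, y to its left, z up, the work surface at z = 0. Lengths are in m, angles in rad, forces in N, time in s.
With the tool pointing down it reaches from about 0.425 to 0.875 m from the base axis. Payload 4.7 kg.
Tool frame: the origin (TCP) lies on the centre line of the jaws, within the pads' length; the fingertips stand ahead of it and the grasp point (between the pads) lies 8 mm behind it (ctrl.finger_overhang is the x of the fingertips in the tool frame, in m); x points along the fingers, z is the direction in which the jaws open and shut, and the axes are right-handed (so a half turn about x gives the same grasp; the last joint's range is limited). The gripper opens to 87 mm and grips with 3 to 60 N. Pads are 19 mm wide; open, the fingers measure 117 mm over their backs; the gripper's body (75 mm by 190 mm) begins 51 mm behind the grasp point.
Start: joints at [-1.12, 0.321, -0.07, 1.45, 0.023, 1.371, -0.057], TCP at [0.275, 0.589, 0.234] pointing down, gripper open.
Joint ranges: [-2.86, 2.86], [-0.3, 2.09], [-1.38, 1.24], [0.06, 2.45], [-1.56, 4.7], [0.09, 2.05], [-2.69, 2.69]. Speed limits (rad/s): [2.57, 2.57, 3.14, 3.14, 3.14, 3.14, 3.14].

INTERFACE

Orientations are given as a rotation vector (axis times angle).
In Python, from bench import readout, viewer, job, nets, ctrl gives the robot as it stands.
- The arm moves only by the shell command python3 -m creep 'ROWS' [FORCE]. ROWS is JSON, a list of rows, each an object with "linear": the shift along the tool's x, y, z in m, a list of three; "twist": the turn, a rotation vector about the tool's x, y, z in degrees, a list of three; "fingers": the gripper's target within -1 to 1 (shut at 1, half-way at 0, fully open at -1). A call has 1 to 8 rows; each row is the pose to reach, as a shift and turn from the pose commanded when the call began, along the tool's axes at that moment; what a row does not reach only later rows make up. A row lasts 1/12 s, in which the tool goes at most 41.7 mm and 7.16 degrees, less where a joint would pass 70% of its speed; a pose out of reach is approached as far as the arm can. A call with a gripper value outside its range is refused whole. The fingers move at their own pace and stop on an object; FORCE is the grip in N (left out, the last holds). Time passes only in rows, so rows that repeat a pose let the fingers close. It gives the time, the measured TCP pose, the force and the opening at its end, in the units of the state.
- readout.get_state(): the state, without advancing time (a new reading comes with each control period).
- viewer.get_image(name): name is "scene" or "top"; returns (picture, depth): 480x640x3 uint8, red, green, blue; 480x640 float32, m along the optical axis (not along the pixel's ray), 0 where there is no reading.
- viewer.camera_params(name): a dict with "K" (3x3 intrinsics, pixels), "cam_to_world" (4x4, takes a point from camera to world coordinates). Camera axes: x right, y down, z forward; pixel columns grow to the right and rows downward; lengths in m; the calibration is good to about 2 mm. A picture is of the moment at which its call begins. camera_params takes no time and is no camera call.
- job.close_job(): hands the job in, once; it reports no verdict.
Trained networks look in the newest picture that a camera, given by its name, has taken for a name from the list of things; names that differ only in an ending like _2 or _b are one class to them, and where a whole thing is asked for, a point or a joint stands for the part that bears it (a point fixed in the world has none). Each returns a list of dicts, best first, with "conf" (0 to 1); they miss things now and then, are a little off and sometimes report something else, mostly with a low value. They report only what shows in the picture. A call takes as long as a camera call.
- nets.boxes_of(camera, label): "centre" ([x, y, z] in m, in world coordinates, good to about 4 mm: the middle of the surface that is visible of it).
- nets.place_of(camera, label): "centre" ([x, y, z] in m, in world coordinates, good to about 4 mm: a listed point, or the origin of a listed thing).
The state is a dict: "time": time; "joint_positions": joint angles; "qd": joint speeds; "joint_torque": joint torques, N m; "position": TCP position; "tool_rot": TCP orientation; "ft_force": force on the tool from outside, world axes, zero at the start; "torque": the same for the moment, N m; "grip_width": opening from 0.0 (shut) to 1.0 (fully open).
Only numpy, scipy, OpenCV 4.12 (cv2) and the standard library are available. Lean on these libraries where they do the work, as an engineer would, in place of code of your own. Each camera call takes 0.05 s, during which the arm holds its last target.

TASK

Lay the copper pipe in the two V-rests of the grey clamping jig and push it along them, gently, until you feel its end bear on the jig's end stop. Then swing the yellow strap over the pipe and press its free end down until it snaps under the sprung red catch. Use only light force throughout, and leave the other things on the bench where they are.

Things in the scene. Friction and masses are not known exactly. Their poses are not given: they have to be found in the camera images.
- pipe: Straight copper pipe, 28 mm outside diameter, 170 mm long, 0.15 to 0.25 kg. Origin at its middle on its axis; its x axis runs along the pipe (both ends alike). At the start it lies level in the wooden rest, its axis 36 mm above the bench, its middle within 8 mm of the rest's middle.
- pipe_rest: Low fixed wooden rest: two V-notched blocks, each 20 mm long, 34 mm high and 50 mm wide, 58 mm either side of the middle, on a 6 mm thick strip 30 mm wide; 90 mm is free between the blocks for fingers. Origin on the bench under its middle, x along the pipe.
- jig: Grey clamping jig fixed to the bench, base 220 x 70 mm, 12 mm thick. Origin: centre of its underside; x along the pipe's place toward the end stop, y across toward the catch, z up. Two 90-degree V-rests, each 30 mm long, at x = -60 and +70 mm, 50 mm wide, 57 mm high; between them (x = -45 to +55 mm) fingers can reach down. The cross foot under the strap spans y = -60 to +86 mm.
- v_axis (a point): Where the middle of the pipe is when it lies home in the Vs, end against the stop: jig point x = +10, y = 0, z = 55 mm. Axes as the jig's. A push along the pipe that also bears down on it makes it bind in the Vs; clean, it slides with 1 to 3 N.
- end_stop: The jig's end stop, a rigid dark upright plate, 50 mm wide, 10 mm thick, its top 72 mm above the bench. Origin: on its face toward the pipe, at jig point x = +95, y = 0, z = 55 mm, where the pipe's end meets it. Axes as the jig's.
- hinge_axis (a point): Point on the strap's hinge axis, at the middle of the strap's width: jig point x = +70, y = -42, z = 81 mm. The hinge axis runs along the jig's x. Cheeks 89 mm high stand either side of the strap there. Axes as the jig's.
- strap_end (a point): Point on the strap's top face (its back when open), 80 mm from the hinge axis: push and press here. The strap is a yellow bar 22 mm wide, 6 mm thick (hinge axis in its mid-plane), 105 mm from hinge axis to its round tip. Under it, 42 mm from the hinge, a sprung rubber pad meets the pipe's top. Axes: y from the hinge along the strap, z out of the top face.
- strap (a joint): Strap angle (rad): 0 closed, level over the pipe; pi/2 upright; up to 2.0 open, leaning away to the jig's -y side. Stiff hinge, stays where left (1 to 2 N at strap_end moves it). At about +0.10 the pad meets the pipe and the tip meets the catch; from there it takes 8 to 15 N at strap_end to snap in. Latched: between -0.03 (hard end) and +0.03.
- catch (a joint): Sprung red catch on a post at the jig's +y side (nose at jig x = +70, y = +60, z = 85 to 98 mm): how far its nose is pushed back (m), 0 = sprung fully out, at most 0.008. The strap's tip pushes it back; it springs out again over the tip with a snap.
- brass_nipple: Bystander: threaded brass nipple, 38 mm high, at the back.
- cement_tin: Bystander: tin, 70 mm across, 98 mm high, at the back right.
- solder_spool: Bystander: spool of solder, 76 mm across, at the right.
- screwdriver_flat: Bystander: screwdriver with orange handle, 189 mm long, right of the vice.
- screwdriver_cross: Bystander: screwdriver with red handle, 209 mm long, right of the vice.

How it is judged:
By the outcome, as a careful person would: the job done as asked, in the order asked, and still so for the second after the job is handed in, with the robot touching nothing.
It also fails if it takes over 72 s, if anything falls off the work surface, if the arm or the gripper's body presses on something with over 40 N, if the wrist force passes 120 N, or if a joint passes its speed limit or range.

## Working session

There is one attempt and no reset: what is moved stays moved. The work goes in short steps, Python scripts to look and compute and a shell command to move; the robot and the scene stay as the last step left them, time stands still between calls to the robot, and variables do not carry over. Pictures are saved under pics/ and viewed, and the job is handed in when it is done.

```bash
ls; mkdir -p pics; python3 - <<'E'
from bench import readout, viewer, job, nets, ctrl
import cv2,numpy as np
s=readout.get_state(); print({k:np.round(v,3).tolist() for k,v in s.items()}); print(ctrl.finger_overhang)
for c in ("scene","top"):
    im,d=viewer.get_image(c); cv2.imwrite(f"pics/{c}0.png",im[:,:,::-1]); print(c,np.round(viewer.camera_params(c)["cam_to_world"],3).tolist())
    for l in ("pipe","pipe_rest","jig","v_axis","end_stop","hinge_axis","strap_end"):
        print(c,l,[(np.round(r["centre"],4).tolist(),round(r["conf"],2)) for r in nets.place_of(c,l)[:2]])
print(readout.get_state()["time"])
E
```

```text
pics
{'time': 0.0, 'joint_positions': [-1.12, 0.322, -0.07, 1.452, 0.023, 1.371, -0.057], 'qd': [0.0, 0.002, 0.001, 0.001, -0.001, 0.001, -0.0], 'joint_torque': [-0.0, -49.128, -0.404, -31.253, -0.064, 0.043, 0.0], 'position': [0.275, 0.588, 0.232], 'tool_rot': [-0.883, 1.386, 0.881], 'ft_force': [-0.158, 1.313, 0.353], 'torque': [0.028, 0.059, -0.008], 'grip_width': 0.999}
0.011
scene [[-0.98, -0.159, 0.117, 0.491], [-0.197, 0.773, -0.603, 0.377], [0.006, -0.614, -0.789, 0.726], [0.0, 0.0, 0.0, 1.0]]
scene pipe [([0.6302, -0.1684, 0.036], 0.8)]
scene pipe_rest [([0.6286, -0.1651, 0.0006], 0.66)]
scene jig [([0.6261, -0.1645, -0.0018], 0.65), ([0.5448, 0.0186, 0.0001], 0.61)]
scene v_axis [([0.5563, 0.0221, 0.0526], 0.6)]
scene end_stop [([0.6412, 0.0287, 0.0607], 0.72)]
scene hinge_axis [([0.6222, -0.0146, 0.0779], 0.88), ([0.6245, -0.0421, 0.154], 0.51)]
scene strap_end [([0.6291, -0.0397, 0.1604], 0.86)]
top [[0.007, -0.994, 0.108, 0.504], [-1.0, -0.008, -0.012, -0.132], [0.013, -0.107, -0.994, 0.981], [0.0, 0.0, 0.0, 1.0]]
top pipe [([0.6272, -0.1681, 0.0339], 0.9)]
top pipe_rest [([0.6225, -0.1641, -0.0019], 0.6)]
top jig [([0.5499, 0.0202, -0.0007], 0.95)]
top v_axis [([0.5569, 0.0171, 0.0537], 0.77), ([0.6303, -0.1716, 0.036], 0.37)]
top end_stop [([0.6443, 0.0317, 0.0577], 0.64), ([0.6133, -0.3849, 0.0022], 0.31)]
top hinge_axis [([0.6244, -0.0177, 0.0791], 0.57), ([0.6079, -0.3834, 0.0039], 0.24)]
top strap_end [([0.6241, -0.0375, 0.1605], 0.69)]
0.8
```

View pics/scene0.png

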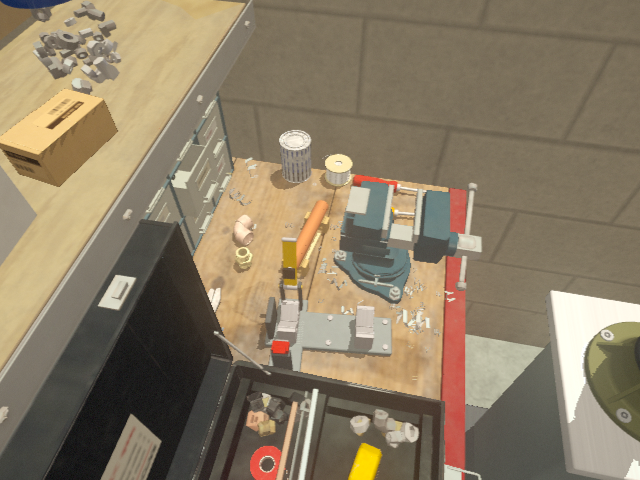

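View pics/top0.png

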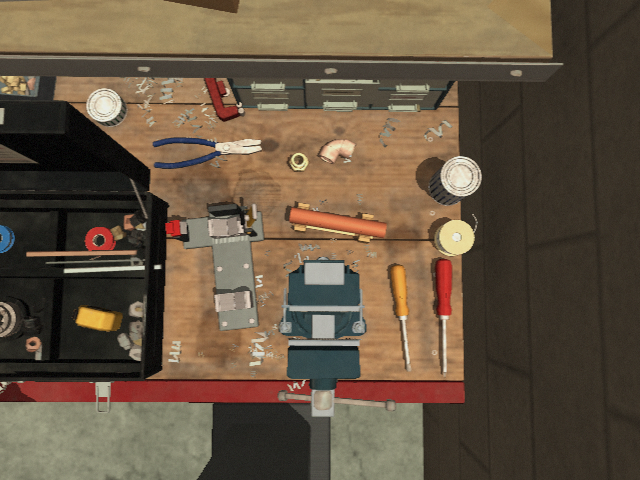

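The scene view shows the pipe in its rest (about 312,228), the open yellow strap (290,262), the jig base (330,332) and the red catch (281,348). In the top view the pipe runs (290,212) to (387,230), and the jig base runs (240,210) to (238,328). Next I'll measure exact poses from the depth.

```bash
cat > h.py <<'E'
from bench import readout, viewer, job, nets, ctrl
import cv2,numpy as np
from scipy.spatial.transform import Rotation as R
def cloud(c,name=None):
    im,d=viewer.get_image(c)
    if name: cv2.imwrite(name,im[:,:,::-1])
    p=viewer.camera_params(c);K=np.array(p["K"]);T=np.array(p["cam_to_world"])
    v,u=np.mgrid[:480,:640]
    P=np.stack([(u-K[0,2])/K[0,0]*d,(v-K[1,2])/K[1,1]*d,d],-1)@T[:3,:3].T+T[:3,3]
    P[d==0]=np.nan
    return im,P
def proj(c,X):
    p=viewer.camera_params(c);K=np.array(p["K"]);T=np.array(p["cam_to_world"])
    q=(np.asarray(X)-T[:3,3])@T[:3,:3];q=q@K.T
    return q[...,:2]/q[...,2:]
E
python3 - <<'E'
from h import *
for c in ("top","scene"):
    im,P=cloud(c); hsv=cv2.cvtColor(im,cv2.COLOR_RGB2HSV)
    X=P.reshape(-1,3)
    def box(a,b): return np.all((P>a)&(P<b),-1)
    m=box([.55,-.28,.03],[.70,-.06,.06])&(hsv[...,0]<12)&(hsv[...,1]>120)
    q=P[m]; 
    r=cv2.minAreaRect(q[:,:2].astype(np.float32)*1000); print(c,"pipe",len(q),r,q[:,2].max(), np.percentile(q[:,2],95))
    mu=q.mean(0);w=np.linalg.svd(q[:,:2]-mu[:2])[2][0] if len(q)<3000 else 0;print(w,np.degrees(np.arctan2(w[1],w[0])))
    # bench height
    b=P[box([.5,-.1,-.02],[.7,-.06,.01])]; print("bench",np.median(b[:,2]))
    m=box([.42,-.03,.006],[.60,.07,.018])
    q=P[m]; r=cv2.minAreaRect(q[:,:2].astype(np.float32)*1000); print("base",len(q),r,np.median(q[:,2]))
    for z0,z1 in((.04,.064),(.066,.078),(.08,.1)):
        q=P[box([.42,-.06,z0],[.7,.12,z1])]; print(z0,len(q),q.min(0).round(3),q.max(0).round(3))
    m=box([.55,-.10,.085],[.70,.05,.25])&(hsv[...,0]>18)&(hsv[...,0]<35)&(hsv[...,1]>120);q=P[m];print("strap",len(q),q.mean(0),q.min(0),q.max(0))
E
```

```text
top pipe 1481 ((626.9436645507812, -169.91802978515625), (170.40859985351562, 27.55375862121582), 81.02487182617188) 0.0544940433035096 0.05166363756209147
[0.1581902  0.98740866] 80.89813523588155
bench 0.0005446264751753915
base 3042 ((515.7319946289062, 18.77269744873047), (169.54998779296875, 98.18392181396484), 1.240946888923645) 0.012642194365870107
0.04 1189 [ 0.47  -0.025  0.04 ] [0.654 0.106 0.064]
0.066 197 [ 0.593 -0.025  0.066] [0.652 0.101 0.078]
0.08 223 [ 0.592 -0.025  0.08 ] [0.642 0.106 0.1  ]
strap 15 [ 0.62158812 -0.02718206  0.13728692] [ 0.61169487 -0.03748971  0.10593888] [ 0.63260684 -0.01806274  0.17191516]
scene pipe 1 ((603.6488037109375, -238.24356079101562), (0.0, 0.0), 0.0) 0.03913109964928485 0.03913109964928485
[1. 0.] 0.0
bench -0.0007425838191196243
base 2901 ((518.328369140625, 19.68856430053711), (164.01112365722656, 98.45314025878906), 0.7310352325439453) 0.011186910902783676
0.04 1334 [ 0.471 -0.019  0.04 ] [0.65  0.112 0.064]
0.066 269 [ 0.593 -0.02   0.066] [0.655 0.112 0.078]
0.08 366 [ 0.594 -0.024  0.08 ] [0.643 0.116 0.1  ]
strap 458 [ 0.62351162 -0.02657152  0.13996747] [ 0.61224865 -0.03673575  0.08511032] [ 0.63583223 -0.00713497  0.17891147]
```

```bash
python3 - <<'E'
from h import *
im=cv2.imread("pics/top0.png"); cv2.imwrite("pics/t_crop.png",cv2.resize(im[170:350,150:400],None,fx=3.2,fy=3.2,interpolation=cv2.INTER_CUBIC))
E
```

```text
(no output)
```

View pics/t_crop.png

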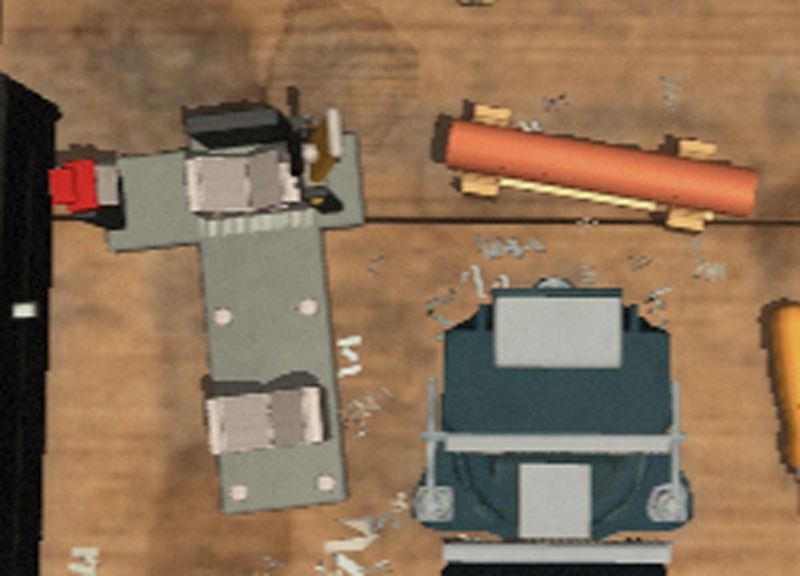

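```bash
python3 - <<'E'
from h import *
from scipy.optimize import minimize
for c in ("top","scene"):
    im,P=cloud(c); X=P.reshape(-1,3)
    th=np.radians(6.);o=np.array([.5485,.019])
    for it in range(4):
        Rm=np.array([[np.cos(th),-np.sin(th)],[np.sin(th),np.cos(th)]])
        L=(X[:,:2]-o)@Rm
        z=X[:,2]
        a=(z>.007)&(z<.017)&(L[:,0]>-.125)&(L[:,0]<.035)&(abs(L[:,1])<.05)
        # edges: per x-slice min/max y
        e=[]
        for x0 in np.arange(-.105,.03,.005):
            s=a&(abs(L[:,0]-x0)<.003)
            if s.sum()>5: e.append((x0,L[s,1].min(),L[s,1].max()))
        e=np.array(e); w=e[:,2]-e[:,1]; k=abs(w-.07)<.004
        if k.sum()<3: k=abs(w-np.median(w))<.003
        pl=np.polyfit(e[k,0],(e[k,1]+e[k,2])/2,1)
        s=a&(abs(L[:,1])<.025); xmin=np.percentile(L[s,0],.5)
        th+=np.arctan(pl[0]); 
        o=o+Rm@np.array([xmin+.110,pl[1]])
    print(c,"o",o,np.degrees(th),"w",np.median(w),k.sum(),xmin)
    Rm=np.array([[np.cos(th),-np.sin(th)],[np.sin(th),np.cos(th)]]);L=(X[:,:2]-o)@Rm
    for xc in(-.06,.07):
        s=(z>.034)&(z<.062)&(abs(L[:,0]-xc)<.022)&(abs(L[:,1])<.032)
        print("rest",xc,s.sum(),np.percentile(L[s],[1,50,99],axis=0).round(4).tolist(),z[s].max())
        t=s.copy()
        # V valley: fit |y| profile
        q=L[s];zz=z[s]
        r=minimize(lambda p:np.abs(zz-(p[1]+abs(q[:,1]-p[0]))).clip(0,.004).sum(),[0,.035],method="Nelder-Mead");print(" V",r.x)
    s=(z>.062)&(z<.075)&(abs(L[:,0]-.1)<.02)&(abs(L[:,1])<.02); print("stop",s.sum(),np.percentile(L[s],[1,50,99],axis=0).round(4).tolist())
    hsv=cv2.cvtColor(im,cv2.COLOR_RGB2HSV).reshape(-1,3)
    s=(z>.085)&(z<.2)&(abs(L[:,0]-.07)<.03)&(L[:,1]<-.02)&(L[:,1]>-.12)&(hsv[:,0]>15)&(hsv[:,0]<38)&(hsv[:,1]>110)
    q=np.c_[L[s],z[s]]; print("strap",s.sum(),np.percentile(q,[1,50,99],axis=0).round(4).tolist()); 
    pf=np.polyfit(q[:,2],q[:,1],1);print(pf,np.pi/2-np.arctan(pf[0]) )
    s=(z>.08)&(abs(L[:,0]-.07)<.03)&(L[:,1]>.04)&(L[:,1]<.1); print("catch",s.sum(),np.percentile(np.c_[L[s],z[s]],[1,50,99],axis=0).round(4).tolist())
    s=(L[:,1]>.05)&(L[:,1]<.25)&(abs(L[:,0]-.0)<.15)&(z>.02); print("toolbox",np.percentile(np.c_[L[s],z[s]],[1,50,99],axis=0).round(4).tolist())
E
```

```text
top o [0.54792519 0.01661456] 6.766284809456151 w 0.06874262970456621 17 -0.109985463691886
rest -0.06 635 [[-0.0753, -0.0298], [-0.0608, 0.002], [-0.046, 0.0295]] 0.06059026510104348
 V [0.00041946 0.03583356]
rest 0.07 607 [[0.0541, -0.0295], [0.0675, 0.0037], [0.084, 0.0294]] 0.05985610139757214
 V [0.00032129 0.03542506]
stop 151 [[0.094, -0.0196], [0.098, 0.0004], [0.104, 0.0196]]
strap 96 [[0.0503, -0.0615, 0.0852], [0.064, -0.0513, 0.1357], [0.0871, -0.0402, 0.1731]]
[-0.21578989 -0.02235586] 1.7833273559015468
catch 304 [[0.0552, 0.0604, 0.0812], [0.0682, 0.0749, 0.0999], [0.0816, 0.0898, 0.1066]]
toolbox [[-0.1467, 0.0731, 0.0202], [0.0387, 0.1676, 0.0644], [0.1491, 0.248, 0.415]]
scene o [0.54899484 0.01879376] 6.9014314008138475 w 0.06893564858965207 17 -0.10999170087527274
rest -0.06 656 [[-0.075, -0.0289], [-0.0604, -0.0036], [-0.0455, 0.0299]] 0.059018276180507256
 V [-0.0007845  0.0341461]
rest 0.07 657 [[0.0545, -0.0298], [0.069, -0.004], [0.0843, 0.0297]] 0.05818748880112312
 V [-0.00132822  0.03418702]
stop 143 [[0.0942, -0.0193], [0.0986, 0.0013], [0.1042, 0.0192]]
strap 474 [[0.0583, -0.0627, 0.0869], [0.0684, -0.0549, 0.1432], [0.0798, -0.0351, 0.1777]]
[-0.23715968 -0.0202998 ] 1.8036539517332655
catch 289 [[0.0559, 0.0596, 0.0802], [0.0683, 0.0795, 0.0993], [0.0822, 0.089, 0.1052]]
toolbox [[-0.1466, 0.0817, 0.0201], [0.0547, 0.1588, 0.0652], [0.1493, 0.2453, 0.4139]]
```

```bash
python3 - <<'E'
from h import *
X=np.concatenate([cloud(c)[1].reshape(-1,3) for c in("top","scene")])
X=X[~np.isnan(X).any(1)]
xs=np.arange(.84,.40,-.02);ys=np.arange(.26,-.34,-.02)
H=np.full((len(xs),len(ys)),-1.)
for i,x in enumerate(xs):
    for j,y in enumerate(ys):
        s=(abs(X[:,0]-x)<.01)&(abs(X[:,1]-y)<.01)
        if s.any(): H[i,j]=X[s,2].max()
print("y cm   "+" ".join(f"{round(y*100):4d}" for y in ys))
for i,x in enumerate(xs): print(f"{x:.2f}  "," ".join(f"{round(h*1000):4d}" if h>-.5 else "   ." for h in H[i]))
E
```

```text
y cm     26   24   22   20   18   16   14   12   10    8    6    4    2    0   -2   -4   -6   -8  -10  -12  -14  -16  -18  -20  -22  -24  -26  -28  -30  -32  -34
0.84    361  360  361  361  360  360  361  361  361  361  361  360  407  407  407  407  360  361  362  361  361  360  361  361  361  361  362  361  361  361  361
0.82    360  361  361  361  362  361  361  360  361  361  361  361  361  360  360  361  360  361  360  362  360  361  362  361  362  361  361  360  360  362  361
0.80    359  361  360  361  360  360  361  361  360  360  360  360  360  360  360  360  361  361  361  361  361  361  361  361  361  361  360  361  361  361  361
0.78    363  365  365  365  364  364  365  364  363  364  363  363  363  364  364  363  363  363  363  364  364  364  363  363  363  362  363  363  364  363  363
0.76      .    .    5    4    5   11    5    5    5   12   15   16   17   15   16    4    5   36   40   23   33   35   36   36    4    5    5    5    4    4    5
0.74      .    .    .    4    5   15   14   16   16   14   18   16    6    7    5    5    6   42   42   41   32   36   22   22  
[... 1925 characters left out ...]
79  180  180  181   46    5   21   28   23    5   22
0.48     82   86   83   25   61   60  113    6    5    6    6   60   62   56   60   11    7  175  180  180  180  180  180  179   46    5    5   28   23    4   25
0.46     86   86   86   81   81   83  113    5    4    4    4   17   17   17   19    4   17   47  104  133  132  134  133   49   47    6    5   25   24    4   25
0.44     82   87   87   76   83   83  112    5    6    6    5   19   18   18   18   13   25   43  180  179  181  179  181  179   42    5    5   19   14    5    6
0.42     25   25   25   77   77   68  114   16   17    5    5    5    8    6   25   29   13  169  180  181  180  180  180  179   14    5    5   16   16    6    5
```

```bash
cat >> h.py <<'E'
def cur():
    s=readout.get_state(); return np.array(s["position"]),R.from_rotvec(s["tool_rot"]),s
JO=np.array([.5485,.0177,0.]);JY=np.radians(6.83);JR=R.from_euler("z",JY)
def j2w(p): return JO+JR.apply(p)
def w2j(p): return JR.inv().apply(np.asarray(p)-JO)
def goal(p,Rt):
    p0,R0,s=cur(); l=R0.inv().apply(np.asarray(p)-p0); t=np.degrees((R0.inv()*Rt).as_rotvec())
    print("lin",l.round(4).tolist(),"|%.3f|"%np.linalg.norm(l),"twist",t.round(2).tolist(),"|%.1f|"%np.linalg.norm(t))
def down(yaw,lean=0,leandir=None):
    # tool x down; tool z (jaw) horizontal at yaw
    x=np.array([0,0,-1.]);z=np.array([np.cos(yaw),np.sin(yaw),0]);y=np.cross(z,x)
    return R.from_matrix(np.c_[x,y,z])
def show():
    p,r,s=cur(); M=r.as_matrix(); print("t %.2f"%s["time"],"p",p.round(4),"jig",w2j(p).round(4),"x",M[:,0].round(3),"z",M[:,2].round(3),"F",np.round(s["ft_force"],1),"M",np.round(s["torque"],2),"g",round(float(s["grip_width"]),3),"q",np.round(s["joint_positions"],2).tolist())
E
python3 - <<'E'
from h import *
show()
for d in (0,180): goal([.45,-.05,.33],down(np.radians(-9+d)))
E
```

```text
t 1.10 p [0.275  0.589  0.2336] jig [-0.2036  0.5997  0.2336] x [ 0.  0. -1.] z [0.423 0.906 0.   ] F [0.1 0.5 0.5] M [ 0.05  0.   -0.03] g 1.0 q [-1.12, 0.32, -0.07, 1.45, 0.02, 1.37, -0.06]
lin [-0.0964, -0.4288, -0.505] |0.669| twist [73.98, 0.01, 0.0] |74.0|
lin [-0.0964, -0.4288, -0.505] |0.669| twist [-106.02, -0.0, 0.01] |106.0|
```

```bash
python3 -m creep '[{"linear":[-0.04,0,0],"twist":[0,0,0],"fingers":-1},{"linear":[-0.08,0,0],"twist":[0,0,0],"fingers":-1},{"linear":[-0.1,-0.03,-0.02],"twist":[5,0,0],"fingers":-1},{"linear":[-0.1,-0.06,-0.045],"twist":[10,0,0],"fingers":-1},{"linear":[-0.1,-0.09,-0.065],"twist":[16,0,0],"fingers":-1},{"linear":[-0.1,-0.12,-0.085],"twist":[22,0,0],"fingers":-1},{"linear":[-0.1,-0.15,-0.11],"twist":[28,0,0],"fingers":-1},{"linear":[-0.1,-0.18,-0.13],"twist":[34,0,0],"fingers":-1}]'
python3 - <<'E'
from h import *
show()
goal([.47,-.05,.33],down(np.radians(-9)))
E
```

```text
time: 1.77
position: [0.3837, 0.3929, 0.334]
tool_rot: [-0.419, 1.529, 0.42]
ft_force: [2.3, 0.4, 0.3]
grip_width: 0.993
t 1.77 p [0.3837 0.3929 0.334 ] jig [-0.1191  0.3921  0.334 ] x [ 0.  0. -1.] z [0.86 0.51 0.  ] F [2.3 0.4 0.3] M [-0.02 -0.02 -0.06] g 0.993 q [-0.94, 0.07, 0.1, 1.54, -0.01, 1.52, -0.3]
lin [0.0038, -0.425, -0.1516] |0.451| twist [39.67, 0.02, -0.02] |39.7|
```

```bash
python3 -m creep '[{"linear":[0,-0.04,-0.012],"twist":[5,0,0],"fingers":-1},{"linear":[0,-0.08,-0.025],"twist":[10,0,0],"fingers":-1},{"linear":[0,-0.12,-0.038],"twist":[15,0,0],"fingers":-1},{"linear":[0,-0.16,-0.05],"twist":[20,0,0],"fingers":-1},{"linear":[0,-0.2,-0.065],"twist":[25,0,0],"fingers":-1},{"linear":[0,-0.24,-0.08],"twist":[30,0,0],"fingers":-1},{"linear":[0,-0.28,-0.095],"twist":[35,0,0],"fingers":-1},{"linear":[0,-0.32,-0.11],"twist":[39,0,0],"fingers":-1}]'
python3 - <<'E'
from h import *
show()
goal([.627,-.17,.30],down(np.radians(-9)))
E
```

```text
time: 2.43
position: [0.4525, 0.0671, 0.3339]
tool_rot: [0.114, 1.567, -0.112]
ft_force: [2.4, -0.3, 0.2]
grip_width: 1.003
t 2.43 p [0.4525 0.0671 0.3339] jig [-0.0895  0.0604  0.3339] x [ 0.001  0.001 -1.   ] z [ 0.99  -0.144  0.001] F [ 2.4 -0.3  0.2] M [-0.12 -0.04 -0.02] g 1.003 q [-0.64, -0.15, 0.39, 1.75, 0.06, 1.53, -0.4]
lin [0.0339, -0.2096, 0.2067] |0.296| twist [0.74, 0.05, -0.06] |0.7|
```

```bash
python3 -m creep '[{"linear":[0.005,-0.027,0.027],"twist":[0,0,0],"fingers":-1},{"linear":[0.01,-0.054,0.054],"twist":[0,0,0],"fingers":-1},{"linear":[0.015,-0.08,0.08],"twist":[0,0,0],"fingers":-1},{"linear":[0.02,-0.107,0.107],"twist":[0,0,0],"fingers":-1},{"linear":[0.02,-0.134,0.134],"twist":[0,0,0],"fingers":-1},{"linear":[0.02,-0.16,0.16],"twist":[0,0,0],"fingers":-1},{"linear":[0.02,-0.185,0.185],"twist":[0,0,0],"fingers":-1},{"linear":[0.02,-0.205,0.205],"twist":[0.7,0,0],"fingers":-1}]'
python3 - <<'E'
from h import *
show()
for c in("top","scene"):
    im,P=cloud(c,f"pics/{c}1.png")
    p,r,s=cur(); L=r.inv().apply(P.reshape(-1,3)-p)
    L=L[(abs(L[:,1])<.13)&(abs(L[:,2])<.2)&(L[:,0]<.03)&(L[:,0]>-.2)]
    for a in np.arange(-.2,.03,.02):
        q=L[(L[:,0]>=a)&(L[:,0]<a+.02)]
        if len(q)>5: print(c,round(a,2),len(q),np.percentile(q[:,1:],[1,99],axis=0).round(3).tolist())
E
```

```text
time: 3.1
position: [0.6279, -0.1649, 0.3133]
tool_rot: [0.119, 1.567, -0.121]
ft_force: [-0.1, -0.1, 0.2]
grip_width: 0.998
t 3.10 p [ 0.6279 -0.1649  0.3133] jig [ 0.0572 -0.1907  0.3133] x [ 0.    -0.001 -1.   ] z [ 0.988 -0.153  0.   ] F [-0.1 -0.1  0.2] M [-0.07  0.08  0.02] g 0.998 q [-0.3, 0.34, 0.68, 1.35, -0.21, 1.53, 0.22]
top -0.06 1786 [[-0.129, 0.132], [0.13, 0.2]]
top -0.04 316 [[-0.129, 0.131], [0.129, 0.183]]
top -0.02 185 [[-0.129, 0.13], [0.13, 0.174]]
top -0.0 16 [[-0.13, 0.131], [0.129, 0.173]]
scene -0.2 91 [[0.018, -0.026], [0.036, 0.01]]
scene -0.18 1164 [[-0.011, -0.035], [0.037, 0.034]]
scene -0.16 1219 [[-0.035, -0.048], [0.038, 0.016]]
scene -0.14 972 [[-0.02, -0.048], [0.026, 0.018]]
scene -0.12 2436 [[-0.035, -0.091], [0.036, 0.095]]
scene -0.1 2341 [[-0.032, -0.093], [0.038, 0.093]]
scene -0.08 1275 [[-0.03, -0.085], [0.038, 0.088]]
scene -0.06 3317 [[-0.122, 0.05], [0.128, 0.2]]
scene -0.04 1351 [[-0.126, -0.055], [0.128, 0.182]]
scene -0.02 1031 [[-0.07, -0.051], [0.128, 0.167]]
scene -0.0 264 [[-0.078, -0.05], [0.125, 0.167]]
```

View pics/scene1.png

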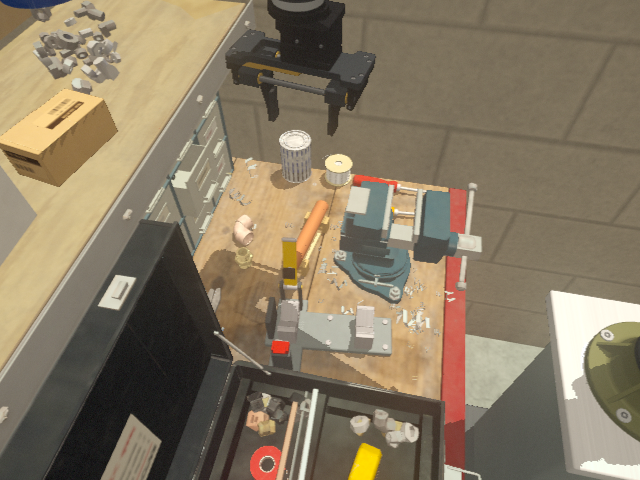

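View pics/top1.png

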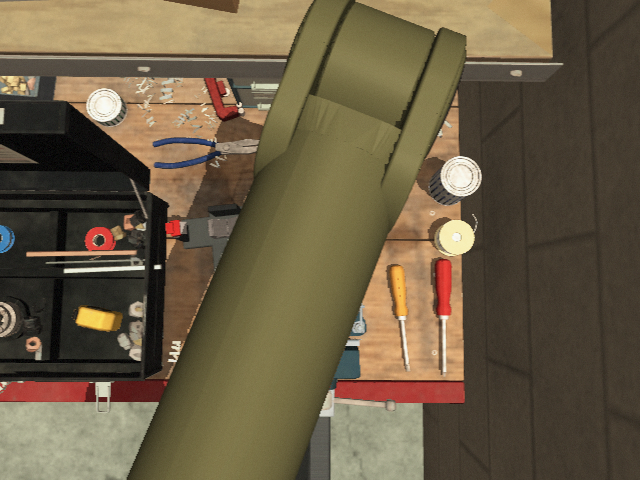

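```bash
cat > clr.py <<'E'
from h import *
np.save
BOX=[([-.13,-.0375,-.095],[-.059,.0375,.095]),([-.35,-.05,-.05],[-.13,.05,.05])]
def fing(w): # half opening
    return [([-.059,-.0105,w],[.011,.0105,w+.015]),([-.059,-.0105,-w-.015],[.011,.0105,-w])]
def sd(L,b):
    lo,hi=np.array(b[0]),np.array(b[1]);c=(lo+hi)/2;h=(hi-lo)/2
    q=abs(L-c)-h; return np.linalg.norm(np.maximum(q,0),axis=1)+np.minimum(q.max(1),0)
E
python3 - <<'E'
from clr import *
# build obstacle points from saved earlier picture? robot now blocks top; use scene+top w/ z<.2 and away from arm
Q=[]
for c in("scene","top"):
    im,P=cloud(c);X=P.reshape(-1,3);X=X[~np.isnan(X).any(1)];Q.append(X[(X[:,2]<.192)&(X[:,2]>.012)&(X[:,0]>.4)&(X[:,0]<.78)&(X[:,1]>-.45)&(X[:,1]<.1)])
X=np.concatenate(Q);s=(X[:,0]<.59)&(X[:,1]<-.06)&(X[:,1]>-.25)
V=X[s&(X[:,2]>.05)];print(len(V),V[V[:,2]>.14].min(0),V[V[:,2]>.14].max(0),V[V[:,2]>.06].min(0),V[V[:,2]>.06].max(0))
np.save("obs.npy",X)
E
```

```text
6300 [ 0.40002777 -0.19966964  0.14004694] [ 0.54923054 -0.08748306  0.18410366] [ 0.40002777 -0.19966964  0.06001274] [ 0.55689073 -0.08748306  0.18410366]
```

```bash
cat >> clr.py <<'E'
def fill(lo,hi,n=.006):
    g=[np.linspace(a,b,max(2,int((b-a)/n)+1)) for a,b in zip(lo,hi)]
    return np.stack(np.meshgrid(*g,indexing="ij"),-1).reshape(-1,3)
VICE=np.concatenate([fill([.44,-.205,.1],[.552,-.07,.188]),fill([.54,-.19,.03],[.572,-.09,.135]),fill([.46,-.235,.0],[.57,-.06,.05])])
OTH=np.concatenate([fill([.705,-.115,0],[.735,-.085,.042]),fill([.725,-.215,0],[.77,-.13,.040]),fill([.59,-.43,0],[.65,-.345,.048]),fill([.67,-.38,0],[.735,-.315,.102]),fill([.42,-.34,0],[.59,-.255,.032]),fill([.54,-.45,0],[.78,.0,.002])])
PY=np.radians(81.);PC=np.array([.627,-.169,.036]);PR=R.from_euler("z",PY)
# rest blocks in pipe frame (rest middle +6mm along pipe x)
def rest(off=.006):
    b=np.concatenate([fill([off+s*.058-.01,-.025,-.036],[off+s*.058+.01,.025,-.002],.004) for s in(1,-1)])
    return PC+PR.apply(b)
def pipepts():
    t=np.linspace(0,2*np.pi,16)[:-1];x=np.linspace(-.085,.085,40)
    return PC+PR.apply(np.array([[a,.014*np.cos(u),.014*np.sin(u)] for a in x for u in t]))
def pose(psi,phi,a,off):
    # base: x down, z=jaw along yaw PY-90 ; lean: body toward -pipe-x ; roll about pipe axis: body toward +jaw
    B=down(PY-np.pi/2).as_matrix()
    px=PR.apply([1,0,0]); jz=B[:,2]
    Rl=R.from_rotvec(np.cross([0,0,1],-px)*psi)   # tilts up-vector toward -px
    Rr=R.from_rotvec(px*phi)                       # roll about pipe axis
    Rt=Rr*Rl*R.from_matrix(B)
    p=PC+px*off - Rt.apply([a,0,0])
    return p,Rt
E
python3 - <<'E'
from clr import *
rb=rest();pp=pipepts()
res=[]
for psi in range(0,66,5):
  for phi in range(-30,36,5):
    for a in(-.008,-.003,.001):
      for off in(-.03,-.025,-.02,-.078,-.075):
        p,Rt=pose(np.radians(psi),np.radians(phi),a,off)
        L=lambda X:Rt.inv().apply(X-p)
        v=min(sd(L(VICE),b).min() for b in BOX+fing(.022)); o=min(sd(L(OTH),b).min() for b in BOX+fing(.022))
        r=min(sd(L(rb),b).min() for b in BOX+fing(.014)); q=min(sd(L(pp),b).min() for b in BOX)
        res.append((min(v,o,r*1.5,q*1.5),psi,phi,a,off,v,o,r,q))
res.sort(reverse=True)
for k in res[:12]: print(np.round(k,4).tolist())
print([np.round(k,4).tolist() for k in res if k[4]>-.04][:12])
E
```

```text
[0.0068, 0.0, 30.0, 0.001, -0.078, 0.0092, 0.0068, 0.0055, 0.046]
[0.0049, 0.0, 25.0, 0.001, -0.078, 0.0078, 0.0049, 0.0055, 0.0461]
[0.0048, 0.0, 35.0, 0.001, -0.078, 0.01, 0.0048, 0.0055, 0.0461]
[0.0037, 0.0, 30.0, 0.001, -0.075, 0.0082, 0.0068, 0.0025, 0.046]
[0.0037, 0.0, 35.0, 0.001, -0.075, 0.01, 0.0048, 0.0025, 0.0461]
[0.0037, 0.0, 25.0, 0.001, -0.075, 0.007, 0.0068, 0.0025, 0.0461]
[0.0037, 0.0, 25.0, -0.003, -0.075, 0.0063, 0.0057, 0.0025, 0.0421]
[0.0036, 0.0, 25.0, -0.003, -0.078, 0.0063, 0.0036, 0.0055, 0.0421]
[0.0035, 0.0, 30.0, -0.003, -0.078, 0.0071, 0.0035, 0.0055, 0.042]
[0.0035, 0.0, 30.0, -0.003, -0.075, 0.0071, 0.0035, 0.0025, 0.042]
[0.0026, 5.0, 35.0, 0.001, -0.075, 0.01, 0.0037, 0.0017, 0.0452]
[0.0026, 5.0, 30.0, 0.001, -0.075, 0.0092, 0.004, 0.0017, 0.0452]
[[0.0019, 20.0, 30.0, 0.001, -0.025, 0.0019, 0.0035, 0.0018, 0.0296], [0.0015, 25.0, 30.0, 0.001, -0.02, 0.0015, 0.003, 0.0049, 0.0246], [0.0007, 15.0, 30.0, 0.001, -0.025, 0.0007, 0.0023, 0.0031, 0.0343], [0.0005, 25.0, 30.0, 0.001, -0.025, 0.0036, 0.0029, 0.0004, 0.0245], [0.0002, 20.0, 30.0, 0.001, -0.02, 0.0002, 0.0018, 0.0065, 0.0296], [0.0001, 5.0, 30.0, 0.001, -0.03, 0.0001, 0.0017, 0.0005, 0.0425], [-0.0001, 10.0, 30.0, 0.001, -0.025, -0.0001, 0.0015, 0.0044, 0.0386], [-0.0002, 0.0, 30.0, 0.001, -0.02, -0.0002, 0.0006, 0.0115, 0.046], [-0.0002, 0.0, 30.0, 0.001, -0.025, -0.0002, 0.0006, 0.0065, 0.046], [-0.0002, 0.0, 30.0, 0.001, -0.03, -0.0002, 0.0006, 0.0015, 0.046], [-0.0004, 5.0, 30.0, 0.001, -0.025, -0.0004, 0.0012, 0.0055, 0.0425], [-0.0004, 25.0, 30.0, -0.003, -0.025, -0.0004, 0.0011, 0.0004, 0.021]]
```

```bash
python3 - <<'E'
from h import *
im,P=cloud("scene");p,r,s=cur();L=r.inv().apply(P.reshape(-1,3)-p)
print(viewer.camera_params("scene")["K"])
for zc in np.arange(-.1,.101,.01):
    q=L[(abs(L[:,2]-zc)<.005)&(abs(L[:,1])<.06)&(L[:,0]<.02)&(L[:,0]>-.16)]
    if len(q): 
        f=q[q[:,1]>0]; print(round(zc,2),len(q),"x",np.percentile(q[:,0],[1,99]).round(3),"y",np.percentile(q[:,1],[1,99]).round(3), "lowest pts y",q[q[:,0]>np.percentile(q[:,0],97)].mean(0).round(3))
cv2.imwrite("pics/g.png",cv2.resize(im[0:150,210:400,::-1],None,fx=4,fy=4,interpolation=cv2.INTER_CUBIC))
E
```

```text
[[447.36132697   0.         322.78925713]
 [  0.         447.36132697 243.45725759]
 [  0.           0.           1.        ]]
-0.09 527 x [-0.101 -0.059] y [-0.034  0.038] lowest pts y [-0.059  0.002 -0.086]
-0.08 446 x [-0.102 -0.06 ] y [-0.035  0.039] lowest pts y [-0.061  0.036 -0.082]
-0.07 425 x [-0.101 -0.063] y [-0.034  0.039] lowest pts y [-0.063  0.037 -0.071]
-0.06 413 x [-0.101 -0.027] y [-0.023  0.039] lowest pts y [-0.028  0.005 -0.056]
-0.05 1329 x [-0.158  0.008] y [-0.029  0.038] lowest pts y [ 0.007  0.005 -0.05 ]
-0.04 680 x [-0.159  0.006] y [-0.034  0.038] lowest pts y [ 0.003  0.01  -0.044]
-0.03 541 x [-0.159 -0.071] y [-0.034  0.038] lowest pts y [-0.071  0.033 -0.029]
-0.02 474 x [-0.16 -0.07] y [0.02  0.038] lowest pts y [-0.071  0.032 -0.019]
-0.01 423 x [-0.159 -0.07 ] y [0.02  0.038] lowest pts y [-0.07   0.032 -0.009]
-0.0 435 x [-0.159 -0.07 ] y [0.02  0.038] lowest pts y [-0.07   0.032  0.   ]
0.01 425 x [-0.159 -0.07 ] y [0.02  0.038] lowest pts y [-0.071  0.033  0.01 ]
0.02 215 x [-0.16  -0.069] y [0.019 0.036] lowest pts y [-0.07   0.032  0.018]
0.03 149 x [-0.159 -0.069] y [0.018 0.034] lowest pts y [-0.069  0.032  0.03 ]
0.04 314 x [-0.101  0.011] y [-0.022  0.033] lowest pts y [0.01  0.002 0.045]
0.05 789 x [-0.101  0.01 ] y [-0.033  0.038] lowest pts y [0.009 0.009 0.049]
0.06 403 x [-0.101 -0.03 ] y [-0.032  0.039] lowest pts y [-0.031  0.011  0.056]
0.07 528 x [-0.101 -0.064] y [-0.033  0.039] lowest pts y [-0.064  0.037  0.07 ]
0.08 410 x [-0.102 -0.06 ] y [-0.035  0.039] lowest pts y [-0.06   0.036  0.081]
0.09 289 x [-0.101 -0.062] y [-0.035  0.038] lowest pts y [-0.064  0.037  0.086]
0.1 8 x [-0.1   -0.099] y [-0.025  0.016] lowest pts y [-0.099 -0.025  0.095]
```

View pics/g.png

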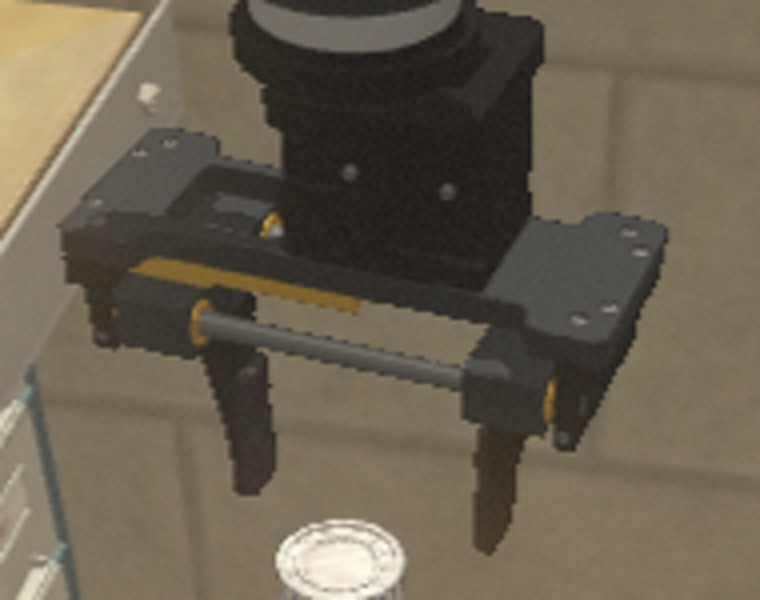

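```bash
python3 - <<'E'
from clr import *
import clr
im,P=cloud("scene");X=P.reshape(-1,3);X=X[~np.isnan(X).any(1)]
def st(n,lo,hi):
    q=X[np.all((X>lo)&(X<hi),1)];print(n,len(q),q.min(0).round(3),q.max(0).round(3))
    return q
nip=st("nip",[.69,-.125,.012],[.75,-.07,.06]);el=st("elbow",[.70,-.225,.012],[.78,-.128,.06])
for a,b in((.06,.1),(.1,.14),(.14,.2)): st("vice",[.42,-.25,a],[.60,-.06,b])
v=X[(X[:,2]>.11)&(X[:,2]<.145)&(X[:,0]>.553)&(X[:,0]<.6)&(X[:,1]<-.06)&(X[:,1]>-.3)];print(len(v),v.min(0) if len(v) else 0)
np.save("el.npy",np.concatenate([nip,el]))
VICE=np.concatenate([fill([.44,-.202,.1],[.5495,-.072,.186]),fill([.54,-.19,.03],[.568,-.09,.133]),fill([.46,-.235,.0],[.57,-.06,.048])])
cols=np.concatenate([q*[1,1,0]+[0,0,h] for q in[np.concatenate([nip,el])] for h in(0,)]+[nip,el])
BENCH=fill([.54,-.45,0],[.78,.0,.001])
BOX[0]=([-.102,-.0375,-.095],[-.059,.0375,.095]);BOX[1]=([-.35,-.05,-.05],[-.102,.05,.05])
rb=rest();res=[]
for psi in range(0,46,5):
  for phi in range(16,40,2):
    for a in(-.003,.001,.004):
      for off in(-.03,-.025,-.02,-.01,0,.01,.02):
        p,Rt=pose(np.radians(psi),np.radians(phi),a,off)
        L=lambda X:Rt.inv().apply(X-p)
        m=lambda X,B:min(sd(L(X),b).min() for b in B)
        v=m(VICE,BOX+fing(.022));o=m(cols,BOX);b_=m(BENCH,BOX+fing(.022));r=m(rb,fing(.014)+BOX)
        res.append((min(v,o,b_,r*2),psi,phi,a,off,v,o,b_,r))
res.sort(reverse=True)
for k in res[:15]: print(np.round(k,4).tolist())
E
```

```text
nip 234 [ 0.725 -0.111  0.014] [ 0.75  -0.081  0.04 ]
elbow 368 [ 0.74  -0.201  0.012] [ 0.779 -0.134  0.034]
vice 724 [ 0.42 -0.18  0.06] [ 0.556 -0.107  0.1  ]
vice 1151 [ 0.42  -0.179  0.1  ] [ 0.557 -0.097  0.14 ]
vice 2918 [ 0.42  -0.198  0.14 ] [ 0.549 -0.087  0.183]
50 [ 0.55300674 -0.17370468  0.11323465]
[0.0096, 0.0, 32.0, 0.004, -0.02, 0.0103, 0.0151, 0.0096, 0.0115]
[0.0096, 0.0, 32.0, 0.004, -0.025, 0.0103, 0.0151, 0.0096, 0.0065]
[0.0095, 0.0, 32.0, 0.004, -0.01, 0.0103, 0.0101, 0.0095, 0.0215]
[0.009, 5.0, 32.0, 0.004, -0.025, 0.0101, 0.0156, 0.009, 0.0054]
[0.0089, 5.0, 32.0, 0.004, -0.01, 0.0089, 0.014, 0.0092, 0.0204]
[0.0089, 5.0, 32.0, 0.004, -0.02, 0.0097, 0.0155, 0.0089, 0.0104]
[0.0086, 0.0, 34.0, 0.004, -0.02, 0.0142, 0.0129, 0.0086, 0.0115]
[0.0085, 0.0, 34.0, 0.004, -0.025, 0.0142, 0.0129, 0.0085, 0.0065]
[0.0084, 10.0, 32.0, 0.004, -0.025, 0.0103, 0.0168, 0.0084, 0.0042]
[0.0083, 10.0, 32.0, 0.004, -0.02, 0.0095, 0.0164, 0.0083, 0.0092]
[0.0081, 5.0, 32.0, 0.004, 0.0, 0.0081, 0.0109, 0.009, 0.0303]
[0.008, 5.0, 34.0, 0.004, -0.01, 0.0127, 0.0108, 0.008, 0.0203]
[0.008, 5.0, 34.0, 0.004, -0.025, 0.014, 0.0129, 0.008, 0.0054]
[0.008, 0.0, 30.0, 0.004, 0.02, 0.008, 0.0109, 0.0104, 0.0235]
[0.008, 5.0, 32.0, 0.004, 0.02, 0.008, 0.0084, 0.0089, 0.0229]
```

```bash
python3 - <<'E'
from clr import *
im,P=cloud("scene");hsv=cv2.cvtColor(im,cv2.COLOR_RGB2HSV)
m=np.all((P>[.58,-.29,.034])&(P<[.68,-.06,.056]),-1)&(hsv[...,1]>130)&(hsv[...,0]<16)
q=P[m];print(len(q),cv2.minAreaRect(q[:,:2].astype(np.float32)*1000),q[:,2].max())
p,Rt=pose(0,np.radians(32),.003,-.015)
print(p)
for b in(.10,.0): goal(p-Rt.apply([b,0,0]),Rt)
E
```

```text
789 ((627.168701171875, -169.71640014648438), (170.1312713623047, 26.556800842285156), 81.56840515136719) 0.05237118174436328
[ 0.62622367 -0.18406402  0.03854414]
lin [0.1905, -0.0238, 0.0559] |0.200| twist [0.41, 32.01, 0.03] |32.0|
lin [0.2753, -0.0235, 0.0029] |0.276| twist [0.41, 32.01, 0.03] |32.0|
```

```bash
python3 - <<'E'
from clr import *
p,r,s=cur()
A=[]
for c in("top","scene"):
    im,P=cloud(c);X=P.reshape(-1,3);X=X[~np.isnan(X).any(1)]
    X=X[(X[:,2]>.38)&(X[:,0]<.765) | (X[:,2]>.43)&(X[:,0]<.9)]; X=X[(X[:,1]<.11)&(X[:,1]>-.5)]
    A.append(X)
X=np.concatenate(A)
for z in np.arange(.38,1.0,.04):
    q=X[(X[:,2]>=z)&(X[:,2]<z+.04)]
    if len(q)>5: print(round(z,2),len(q),"x",np.percentile(q[:,0],[.5,99.5]).round(3),"y",np.percentile(q[:,1],[.5,99.5]).round(3))
E
```

```text
0.38 11705 x [0.135 0.762] y [-0.481 -0.11 ]
0.42 2411 x [0.575 0.9  ] y [-0.48  -0.094]
0.46 2570 x [0.574 0.898] y [-0.188 -0.079]
0.5 31 x [0.607 0.634] y [-0.128 -0.121]
0.66 5047 x [0.41  0.665] y [-0.207 -0.039]
0.7 72360 x [0.417 0.655] y [-0.203 -0.05 ]
```

```bash
cat >> clr.py <<'E'
EL=np.load("el.npy")
VICE=np.concatenate([fill([.42,-.202,.1],[.5495,-.072,.186]),fill([.54,-.19,.03],[.560,-.09,.133]),fill([.46,-.235,.0],[.57,-.06,.048])])
BENCH=np.concatenate([fill([.54,-.45,0],[.78,.0,.001]),fill([.59,-.43,0],[.65,-.345,.048]),fill([.67,-.38,0],[.735,-.315,.102]),fill([.42,-.34,0],[.59,-.255,.030])])
BOX[0]=([-.102,-.0375,-.095],[-.059,.0375,.095]);BOX[1]=([-.16,-.04,-.05],[-.102,.04,.05]);BOX.append(([-.40,-.06,-.06],[-.16,.06,.06]))
SHELF=fill([.77,-.45,0.1],[.80,0,.37],.02)
E
python3 - <<'E'
from clr import *
rb=rest();pp=pipepts();res=[]
for psi in range(0,61,5):
  for phi in range(-9,19,3):
    for a in(-.008,-.003,.001,.004):
      for off in(-.03,-.025,-.02,-.015,-.075,-.078):
        p,Rt=pose(np.radians(psi),np.radians(phi),a,off)
        L=lambda X:Rt.inv().apply(X-p)
        m=lambda X,B:min(sd(L(X),b).min() for b in B)
        v=m(VICE,BOX+fing(.022));o=m(EL,BOX);b_=m(BENCH,BOX+fing(.022));r=m(rb,fing(.014)+BOX);q=m(pp,BOX);sh=m(SHELF,BOX)
        res.append((min(v,o,b_,r*2,q*2,sh),psi,phi,a,off,v,o,b_,r,q,sh))
res.sort(reverse=True)
print("psi phi a off vice elbow bench rest pipe shelf")
for k in res[:8]: print(np.round(k,4).tolist())
print("mid")
for k in [k for k in res if k[4]>-.04][:15]: print(np.round(k,4).tolist())
E
```

```text
psi phi a off vice elbow bench rest pipe shelf
[0.0033, 10.0, 3.0, -0.003, -0.078, 0.0038, 0.0865, 0.0033, 0.0032, 0.041, 0.0535]
[0.0033, 10.0, 3.0, 0.001, -0.078, 0.0039, 0.0896, 0.0033, 0.004, 0.045, 0.0531]
[0.0033, 10.0, 3.0, 0.004, -0.078, 0.0048, 0.092, 0.0033, 0.0044, 0.048, 0.0529]
[0.0031, 55.0, 6.0, 0.004, -0.02, 0.0033, 0.0823, 0.0031, 0.0016, 0.0017, 0.0514]
[0.0031, 10.0, 0.0, 0.004, -0.078, 0.0037, 0.0972, 0.0031, 0.0046, 0.0481, 0.0582]
[0.0031, 10.0, 0.0, 0.001, -0.078, 0.0034, 0.0947, 0.0031, 0.0042, 0.0451, 0.0581]
[0.003, 55.0, 0.0, 0.004, -0.02, 0.003, 0.0896, 0.0047, 0.0038, 0.0018, 0.0577]
[0.0029, 55.0, 3.0, 0.004, -0.02, 0.0029, 0.086, 0.0043, 0.0027, 0.0017, 0.0545]
mid
[0.0031, 55.0, 6.0, 0.004, -0.02, 0.0033, 0.0823, 0.0031, 0.0016, 0.0017, 0.0514]
[0.003, 55.0, 0.0, 0.004, -0.02, 0.003, 0.0896, 0.0047, 0.0038, 0.0018, 0.0577]
[0.0029, 55.0, 3.0, 0.004, -0.02, 0.0029, 0.086, 0.0043, 0.0027, 0.0017, 0.0545]
[0.0026, 55.0, -3.0, 0.004, -0.02, 0.0026, 0.0931, 0.0052, 0.0027, 0.0018, 0.0615]
[0.0019, 50.0, 3.0, 0.004, -0.025, 0.0027, 0.0884, 0.0027, 0.001, 0.0081, 0.054]
[0.0018, 55.0, 0.0, 0.001, -0.025, 0.0043, 0.0906, 0.003, 0.0009, 0.0029, 0.0582]
[0.0013, 50.0, 0.0, 0.004, -0.025, 0.0013, 0.0925, 0.004, 0.002, 0.0081, 0.0576]
[0.0011, 50.0, 0.0, 0.001, -0.025, 0.0011, 0.0898, 0.0052, 0.002, 0.0051, 0.0568]
[0.0007, 50.0, 3.0, 0.001, -0.025, 0.0007, 0.0858, 0.0051, 0.001, 0.0051, 0.0535]
[0.0007, 50.0, -3.0, 0.004, -0.025, 0.0007, 0.0964, 0.0038, 0.001, 0.0081, 0.0616]
[0.0004, 50.0, -6.0, 0.004, -0.02, 0.0004, 0.0968, 0.0082, 0.0032, 0.0044, 0.064]
[0.0003, 45.0, -9.0, 0.001, -0.025, 0.0011, 0.1015, 0.0101, 0.0002, 0.0078, 0.0674]
[0.0003, 45.0, -9.0, 0.004, -0.025, 0.0011, 0.1043, 0.0083, 0.0002, 0.0108, 0.068]
[0.0001, 50.0, -3.0, -0.003, -0.025, 0.0001, 0.0901, 0.0088, 0.001, 0.0011, 0.0598]
[0.0001, 50.0, -3.0, 0.001, -0.025, 0.0001, 0.0937, 0.0054, 0.001, 0.0051, 0.0608]
```

```bash
python3 - <<'E'
from clr import *
rb=rest();pp=pipepts();res=[]
for psi in range(0,46,5):
  for phi in range(8,27,2):
    for a in(.001,.004,.006):
      for off in(-.032,-.028,-.024,-.02):
        p,Rt=pose(np.radians(psi),np.radians(phi),a,off)
        L=lambda X:Rt.inv().apply(X-p)
        m=lambda X,B:min(sd(L(X),b).min() for b in B)
        v=m(VICE,BOX+fing(.022));o=m(EL,BOX);b_=m(BENCH,BOX+fing(.022));r=m(rb,fing(.014)+BOX);q=m(pp,BOX);sh=m(SHELF,BOX)
        res.append((min(v,o,b_,r*2,q*2,sh),psi,phi,a,off,v,o,b_,r,q,sh))
res.sort(reverse=True)
print("psi phi a off vice elbow bench rest pipe shelf")
for k in res[:20]: print(np.round(k,4).tolist())
E
```

```text
psi phi a off vice elbow bench rest pipe shelf
[0.0012, 35.0, 18.0, 0.006, -0.024, 0.0012, 0.0585, 0.0034, 0.0009, 0.0194, 0.0105]
[0.0008, 35.0, 20.0, 0.006, -0.024, 0.0038, 0.0549, 0.0009, 0.0004, 0.0193, 0.0009]
[0.0008, 35.0, 20.0, 0.004, -0.024, 0.0018, 0.0533, 0.0009, 0.0004, 0.0173, 0.0009]
[0.0003, 35.0, 20.0, 0.006, -0.02, 0.0015, 0.053, 0.0038, 0.0037, 0.0182, 0.0003]
[-0.0005, 35.0, 20.0, 0.004, -0.02, -0.0005, 0.0515, 0.0038, 0.0037, 0.0164, 0.0003]
[-0.0005, 35.0, 16.0, 0.006, -0.024, -0.0005, 0.0622, 0.0045, 0.0014, 0.0193, 0.0207]
[-0.0005, 45.0, 8.0, 0.006, -0.024, -0.0005, 0.0806, 0.0026, 0.0012, 0.012, 0.0473]
[-0.0007, 45.0, 10.0, 0.006, -0.024, -0.0007, 0.0774, -0.0001, 0.0006, 0.012, 0.045]
[-0.0007, 45.0, 10.0, 0.004, -0.024, -0.0007, 0.0757, -0.0001, 0.0006, 0.01, 0.0451]
[-0.0008, 35.0, 18.0, 0.004, -0.024, -0.0008, 0.0569, 0.0034, 0.0009, 0.0174, 0.0105]
[-0.0011, 35.0, 18.0, 0.006, -0.02, -0.0011, 0.0567, 0.0061, 0.0042, 0.0183, 0.0102]
[-0.0012, 35.0, 20.0, 0.001, -0.024, -0.0012, 0.0511, 0.0009, 0.0004, 0.0145, 0.0009]
[-0.0016, 40.0, 8.0, 0.006, -0.028, -0.0016, 0.0809, 0.0055, -0.0007, 0.0176, 0.0462]
[-0.0016, 35.0, 18.0, 0.001, -0.024, -0.0016, 0.0547, 0.0034, 0.0009, 0.0145, 0.0105]
[-0.0017, 30.0, 18.0, 0.006, -0.024, -0.0017, 0.0559, 0.0136, 0.0022, 0.0242, 0.0007]
[-0.002, 35.0, 16.0, 0.001, -0.024, -0.002, 0.0583, 0.0045, 0.0014, 0.0145, 0.0207]
[-0.002, 35.0, 16.0, 0.004, -0.024, -0.002, 0.0606, 0.0045, 0.0014, 0.0173, 0.0207]
[-0.0023, 45.0, 12.0, 0.006, -0.024, -0.0004, 0.0742, -0.0023, -0.0001, 0.012, 0.0423]
[-0.0023, 30.0, 16.0, 0.004, -0.028, -0.0023, 0.0598, 0.0123, -0.0009, 0.0231, 0.0137]
[-0.0023, 30.0, 16.0, 0.006, -0.028, -0.0023, 0.0614, 0.0123, -0.0009, 0.0251, 0.0137]
```

```bash
python3 - <<'E'
from clr import *
print(EL.shape)
im,P=cloud("scene");X=P.reshape(-1,3);X=X[~np.isnan(X).any(1)]
q=X[(X[:,0]>.4)&(X[:,0]<.66)&(X[:,1]<-.25)&(X[:,1]>-.33)&(X[:,2]>.012)&(X[:,2]<.04)];print("screwdr",q.min(0),q.max(0), q[q[:,0].argmax()])
SP=fill([.59,-.43,0],[.65,-.345,.048]);TIN=fill([.67,-.38,0],[.735,-.315,.102]);B0=fill([.54,-.45,0],[.78,.0,.001])
for psi in(5,10,15,20):
  for phi in(0,4,8):
    for a in (-.004,.001,):
        off=-.0755
        rb=rest(.007)
        p,Rt=pose(np.radians(psi),np.radians(phi),a,off)
        L=lambda X:Rt.inv().apply(X-p)
        m=lambda X,B:min(sd(L(X),b).min() for b in B)
        print(psi,phi,a,"vice",[round(sd(L(VICE),b).min(),4) for b in BOX+fing(.022)],"scr",round(m(q,BOX+fing(.022)),3),"sp",round(m(SP,BOX),3),"tin",round(m(TIN,BOX),3),"bench",round(m(B0,BOX+fing(.022)),3),"rest",round(m(rb,fing(.014)+BOX),4))
E
```

```text
(602, 3)
screwdr [ 0.42392603 -0.29157947  0.01201975] [ 0.47185887 -0.2733413   0.02453819] [ 0.47185887 -0.28480237  0.02453819]
5 0 -0.004 vice [np.float64(-0.0041), np.float64(0.0187), np.float64(0.0147), np.float64(0.068), np.float64(0.009)] scr 0.078 sp 0.066 tin 0.014 bench 0.019 rest 0.0028
5 0 0.001 vice [np.float64(-0.0036), np.float64(0.0207), np.float64(0.0182), np.float64(0.068), np.float64(0.009)] scr 0.082 sp 0.069 tin 0.014 bench 0.024 rest 0.0034
5 4 -0.004 vice [np.float64(-0.0032), np.float64(0.025), np.float64(0.0261), np.float64(0.0669), np.float64(0.008)] scr 0.085 sp 0.064 tin 0.012 bench 0.017 rest 0.0028
5 4 0.001 vice [np.float64(-0.0026), np.float64(0.0274), np.float64(0.0292), np.float64(0.0672), np.float64(0.0084)] scr 0.089 sp 0.066 tin 0.012 bench 0.022 rest 0.0032
5 8 -0.004 vice [np.float64(-0.0022), np.float64(0.032), np.float64(0.0377), np.float64(0.0657), np.float64(0.0076)] scr 0.092 sp 0.062 tin 0.011 bench 0.014 rest 0.0027
5 8 0.001 vice [np.float64(-0.0019), np.float64(0.0346), np.float64(0.0406), np.float64(0.0664), np.float64(0.0081)] scr 0.
[... 2397 characters left out ...]
.022 rest 0.0013
20 4 -0.004 vice [np.float64(0.0115), np.float64(0.0394), np.float64(0.0418), np.float64(0.0668), np.float64(0.008)] scr 0.072 sp 0.047 tin -0.008 bench 0.015 rest -0.0001
20 4 0.001 vice [np.float64(0.0132), np.float64(0.0408), np.float64(0.0456), np.float64(0.0672), np.float64(0.0084)] scr 0.076 sp 0.048 tin -0.008 bench 0.02 rest 0.0014
20 8 -0.004 vice [np.float64(0.0124), np.float64(0.0453), np.float64(0.0508), np.float64(0.0655), np.float64(0.0074)] scr 0.079 sp 0.045 tin -0.008 bench 0.012 rest -0.0002
20 8 0.001 vice [np.float64(0.0142), np.float64(0.0469), np.float64(0.0545), np.float64(0.0663), np.float64(0.008)] scr 0.083 sp 0.046 tin -0.01 bench 0.017 rest 0.0013
```

```bash
python3 - <<'E'
from clr import *
viewer.get_image("top")
for l in("cement_tin","solder_spool","screwdriver_flat"): print(l,[(np.round(r["centre"],4).tolist(),round(r["conf"],2)) for r in nets.place_of("top",l)[:2]])
im,P=cloud("top");q=P[np.all((P>[.6,-.45,.09])&(P<[.78,-.29,.11]),-1)];print(cv2.minEnclosingCircle(q[:,:2].astype(np.float32)*1000),np.percentile(q[:,2],90))
c=np.array(cv2.minEnclosingCircle(q[:,:2].astype(np.float32)*1000)[0])/1000
t=np.linspace(0,6.28,60);T=np.concatenate([np.c_[c[0]+.036*np.cos(t),c[1]+.036*np.sin(t),0*t+h] for h in np.arange(.08,.104,.004)])
for psi,phi,a in((10,0,.002),(10,2,.003),(12,0,.003),(12,3,.003),(14,0,.003),(15,-3,.003)):
    p,Rt=pose(np.radians(psi),np.radians(phi),a,-.0755)
    L=lambda X:Rt.inv().apply(X-p); m=lambda X,B:min(sd(L(X),b).min() for b in B)
    print(psi,phi,a,m(VICE,BOX).round(4),m(T,BOX).round(4),m(rest(.007),fing(.014)).round(4),m(EL,BOX).round(3))
p,Rt=pose(np.radians(12),0,.003,-.0755); print(p)
goal(p-Rt.apply([.12,0,0]),Rt)
E
```

```text
cement_tin [([0.6961, -0.3732, 0.0009], 0.68)]
solder_spool [([0.6092, -0.3852, -0.0003], 0.7)]
screwdriver_flat [([0.4629, -0.2931, -0.0004], 0.72)]
((699.8897094726562, -374.4188232421875), 35.012786865234375) 0.09870777582759427
10 0 0.002 0.0014 0.0309 0.0027 0.094
10 2 0.003 0.0018 0.0299 0.0028 0.092
12 0 0.003 0.0035 0.0281 0.0026 0.097
12 3 0.003 0.0046 0.0266 0.0026 0.092
14 0 0.003 0.0057 0.0253 0.0026 0.099
15 -3 0.003 0.0067 0.0258 0.0023 0.105
[ 0.61509162 -0.24418653  0.03893444]
lin [0.1574, -0.1079, 0.0006] |0.191| twist [0.3, -0.01, 11.98] |12.0|
```

```bash
python3 - <<'E'
from clr import *
p,Rt=pose(np.radians(13),0,.003,-.0758); print(p)
goal(p-Rt.apply([.12,0,0]),Rt)
E
python3 -m creep '[{"linear":[0,-0.03,0],"twist":[0,0,4],"fingers":0},{"linear":[0,-0.06,0],"twist":[0.3,0,8],"fingers":0},{"linear":[0,-0.09,0],"twist":[0.3,0,13],"fingers":0},{"linear":[0.03,-0.109,0],"twist":[0.3,0,13],"fingers":0},{"linear":[0.06,-0.109,0],"twist":[0.3,0,13],"fingers":0},{"linear":[0.1,-0.109,0],"twist":[0.3,0,13],"fingers":0},{"linear":[0.13,-0.109,0],"twist":[0.3,0,13],"fingers":0},{"linear":[0.145,-0.109,0],"twist":[0.3,0,13],"fingers":0}]' 20
python3 - <<'E'
from clr import *
show()
p,Rt=pose(np.radians(13),0,.003,-.0758)
goal(p-Rt.apply([.06,0,0]),Rt); goal(p,Rt)
E
```

```text
[ 0.6150367  -0.24453332  0.03892311]
lin [0.1579, -0.1103, 0.0006] |0.193| twist [0.3, -0.01, 12.98] |13.0|
time: 4.52
position: [0.6084, -0.2691, 0.1638]
tool_rot: [0.303, 1.548, 0.055]
ft_force: [-0.3, 0.5, -0.6]
grip_width: 0.525
t 4.52 p [ 0.6084 -0.2691  0.1638] jig [ 0.0254 -0.2919  0.1638] x [ 0.029  0.225 -0.974] z [ 0.988 -0.157 -0.007] F [-0.3  0.5 -0.6] M [-0.29  0.14  0.07] g 0.525 q [0.02, 0.52, 0.66, 1.45, -0.51, 1.41, 0.59]
lin [0.0674, -0.0035, 0.0031] |0.068| twist [-0.13, -0.36, -0.1] |0.4|
lin [0.1274, -0.0036, 0.0035] |0.127| twist [-0.13, -0.36, -0.1] |0.4|
```

```bash
python3 -m creep '[{"linear":[0.03,-0.0036,0.0035],"twist":[0,0,0],"fingers":0},{"linear":[0.06,-0.0036,0.0035],"twist":[-0.1,-0.4,0],"fingers":0},{"linear":[0.067,-0.0036,0.0035],"twist":[-0.1,-0.4,0],"fingers":0}]' 20
python3 - <<'E'
from clr import *
show()
p,Rt=pose(np.radians(13),0,.003,-.0758); goal(p,Rt)
im,P=cloud("scene");cv2.imwrite("pics/s2.png",cv2.resize(im[100:300,220:480,::-1],None,fx=3,fy=3,interpolation=cv2.INTER_CUBIC))
E
```

```text
time: 4.77
position: [0.614, -0.2567, 0.0983]
tool_rot: [0.301, 1.541, 0.058]
ft_force: [-0.2, 1.3, -1.4]
grip_width: 0.499
t 4.77 p [ 0.614  -0.2567  0.0983] jig [ 0.0324 -0.2802  0.0983] x [ 0.036  0.224 -0.974] z [ 0.988 -0.155  0.001] F [-0.2  1.3 -1.4] M [-0.21  0.17  0.05] g 0.499 q [0.02, 0.56, 0.63, 1.53, -0.55, 1.29, 0.62]
lin [0.0606, -0.0017, -0.0009] |0.061| twist [0.08, 0.02, -0.14] |0.2|
```

View pics/s2.png

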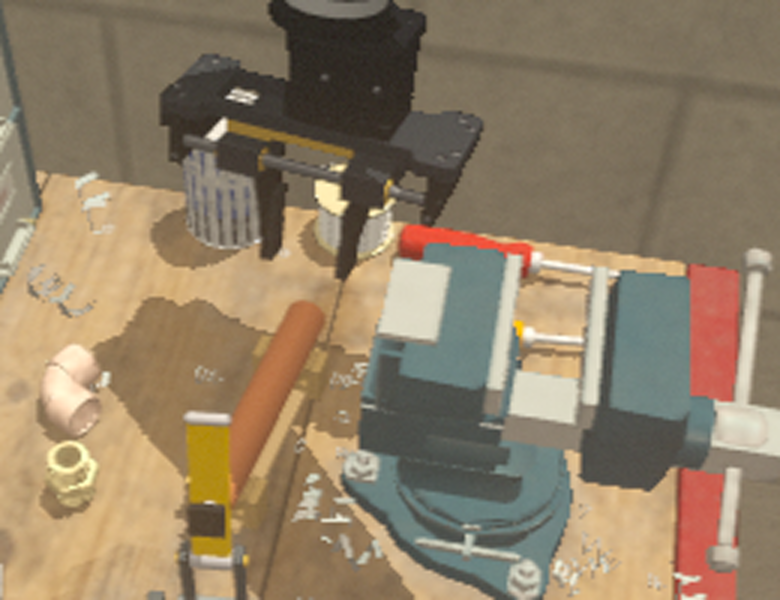

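The gripper straddles the line of the pipe's far end, with the fingers near (270,250) and (345,270) in the crop. The bar is clear of the vice, so I'll descend.

```bash
python3 -m creep '[{"linear":[0.015,-0.0017,-0.001],"twist":[0,0,0],"fingers":0},{"linear":[0.03,-0.0017,-0.001],"twist":[0,0,0],"fingers":0},{"linear":[0.045,-0.0017,-0.001],"twist":[0,0,0],"fingers":0},{"linear":[0.055,-0.0017,-0.001],"twist":[0,0,0],"fingers":0},{"linear":[0.061,-0.0017,-0.001],"twist":[0,0,0],"fingers":0},{"linear":[0.061,-0.0017,-0.001],"twist":[0,0,0],"fingers":0}]' 20
python3 - <<'E'
from clr import *
show()
p,Rt=pose(np.radians(13),0,.003,-.0758); goal(p,Rt)
im,P=cloud("scene");cv2.imwrite("pics/s3.png",cv2.resize(im[140:280,250:430,::-1],None,fx=4,fy=4,interpolation=cv2.INTER_CUBIC))
E
```

```text
time: 5.32
position: [0.6163, -0.2462, 0.0409]
tool_rot: [0.299, 1.538, 0.056]
ft_force: [-0.7, -0.1, -0.4]
grip_width: 0.502
t 5.32 p [ 0.6163 -0.2462  0.0409] jig [ 0.0359 -0.2701  0.0409] x [ 0.039  0.222 -0.974] z [ 0.988 -0.156  0.004] F [-0.7 -0.1 -0.4] M [-0.3   0.12  0.05] g 0.502 q [0.02, 0.61, 0.6, 1.58, -0.59, 1.2, 0.65]
lin [0.0023, 0.001, -0.0015] |0.003| twist [0.08, 0.23, -0.05] |0.2|
```

View pics/s3.png

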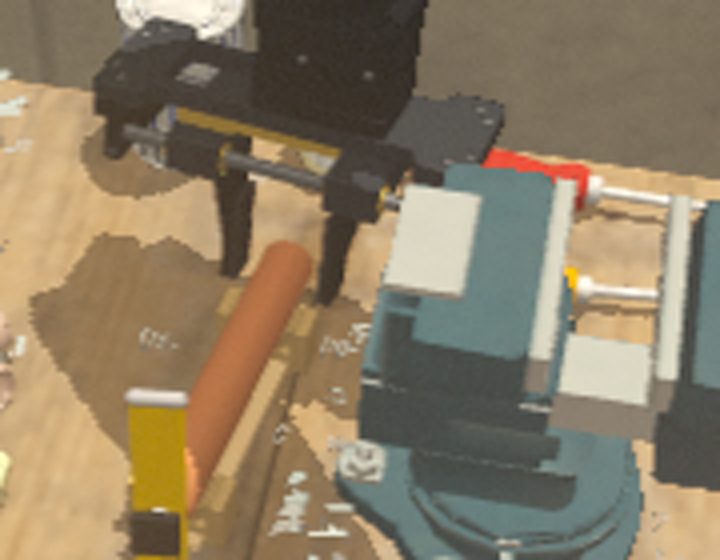

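The pipe end (about 290,255) sits between the fingertips and nothing is touching. I'll trim the position and close lightly.

```bash
python3 -m creep '[{"linear":[0.002,0.001,-0.0015],"twist":[0,0,0],"fingers":0},{"linear":[0.002,0.001,-0.0015],"twist":[0,0,0],"fingers":1},{"linear":[0.002,0.001,-0.0015],"twist":[0,0,0],"fingers":1},{"linear":[0.002,0.001,-0.0015],"twist":[0,0,0],"fingers":1},{"linear":[0.002,0.001,-0.0015],"twist":[0,0,0],"fingers":1},{"linear":[0.002,0.001,-0.0015],"twist":[0,0,0],"fingers":1}]' 25
python3 -c "
from h import *
show()"
```

```text
time: 5.87
position: [0.6157, -0.2459, 0.0414]
tool_rot: [0.299, 1.535, 0.055]
ft_force: [-0.8, -0.4, 2.5]
grip_width: 0.313
t 5.87 p [ 0.6157 -0.2459  0.0414] jig [ 0.0354 -0.2697  0.0414] x [ 0.042  0.221 -0.974] z [ 0.988 -0.157  0.007] F [-0.8 -0.4  2.5] M [-0.28  0.21  0.05] g 0.313 q [0.02, 0.61, 0.6, 1.58, -0.59, 1.19, 0.65]
```

```bash
python3 -m creep '[{"linear":[0,0,0],"twist":[0,0,0],"fingers":1},{"linear":[-0.002,0.0005,0],"twist":[0,0,0],"fingers":1},{"linear":[-0.005,0.001,0],"twist":[0,0,0],"fingers":1},{"linear":[-0.008,0.002,0],"twist":[0,0,0],"fingers":1},{"linear":[-0.012,0.003,0],"twist":[0,0,0],"fingers":1},{"linear":[-0.012,0.003,0],"twist":[0,0,0],"fingers":1}]' 40
python3 - <<'E'
from clr import *
show()
im,P=cloud("scene");hsv=cv2.cvtColor(im,cv2.COLOR_RGB2HSV)
m=np.all((P>[.57,-.30,.02])&(P<[.69,-.06,.12]),-1)&(hsv[...,1]>130)&(hsv[...,0]<16)
q=P[m]; d=PR.apply([1,0,0]); t=(q-PC)@d
for a in np.arange(-.085,.08,.015):
    s=(t>a)&(t<a+.015)
    if s.sum()>5: print(round(a,3),s.sum(),"zmax",np.percentile(q[s,2],95).round(4))
cv2.imwrite("pics/s4.png",cv2.resize(im[140:280,250:430,::-1],None,fx=4,fy=4,interpolation=cv2.INTER_CUBIC))
E
```

```text
time: 6.37
position: [0.616, -0.2455, 0.054]
tool_rot: [0.298, 1.535, 0.055]
ft_force: [1.0, 0.6, -3.1]
grip_width: 0.312
t 6.37 p [ 0.616  -0.2455  0.054 ] jig [ 0.0357 -0.2694  0.054 ] x [ 0.042  0.221 -0.974] z [ 0.988 -0.157  0.008] F [ 1.   0.6 -3.1] M [-0.67  0.13  0.03] g 0.312 q [0.01, 0.6, 0.61, 1.57, -0.58, 1.21, 0.64]
-0.085 56 zmax 0.0624
-0.07 80 zmax 0.0625
-0.055 76 zmax 0.0617
-0.04 85 zmax 0.061
-0.025 84 zmax 0.0621
-0.01 90 zmax 0.061
0.005 88 zmax 0.0606
0.02 90 zmax 0.0605
0.035 71 zmax 0.06
0.05 56 zmax 0.0588
0.065 34 zmax 0.0559
```

View pics/s4.png

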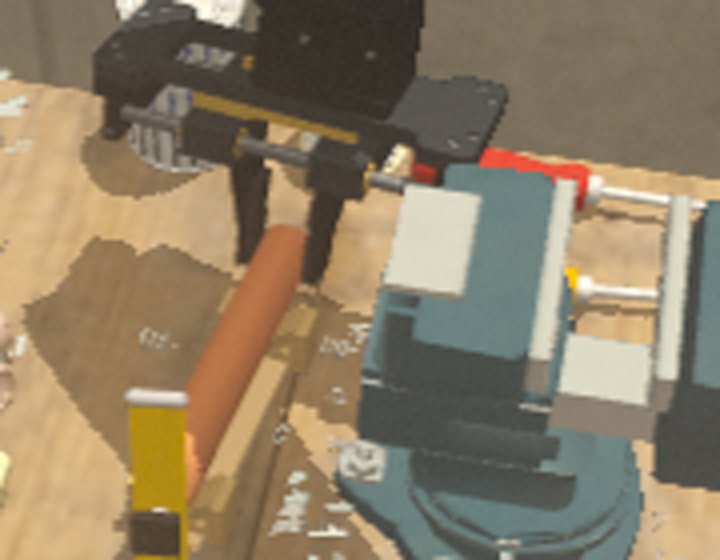

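```bash
python3 - <<'E'
from clr import *
for c in("top","scene"):
    im,P=cloud(c);X=P.reshape(-1,3);X=X[~np.isnan(X).any(1)]
    for a,b in((.40,.43),(.43,.46),(.46,.5),(.5,.55)):
        for z0,z1 in((.06,.11),(.11,.15),(.15,.2)):
            q=X[(X[:,0]>a)&(X[:,0]<b)&(X[:,1]>-.2)&(X[:,1]<-.03)&(X[:,2]>z0)&(X[:,2]<z1)]
            if len(q)>4: print(c,a,z0,"vice ymax",np.sort(q[:,1])[-4].round(4),end=" ")
        q=X[(X[:,0]>a)&(X[:,0]<b)&(X[:,1]>.09)&(X[:,1]<.2)&(X[:,2]>.05)&(X[:,2]<.4)]
        if len(q)>4: print("box ymin",np.sort(q[:,1])[3].round(4),"z",q[q[:,1]<np.sort(q[:,1])[3]+.01][:,2].max().round(3))
E
```

```text
top 0.4 0.15 vice ymax -0.0913 box ymin 0.1386 z 0.114
top 0.43 0.06 vice ymax -0.1161 top 0.43 0.11 vice ymax -0.1281 top 0.43 0.15 vice ymax -0.0932 box ymin 0.1384 z 0.114
top 0.46 0.06 vice ymax -0.1145 top 0.46 0.11 vice ymax -0.114 top 0.46 0.15 vice ymax -0.0908 box ymin 0.138 z 0.114
top 0.5 0.11 vice ymax -0.1028 top 0.5 0.15 vice ymax -0.0911 box ymin 0.1305 z 0.115
scene 0.4 0.06 vice ymax -0.1081 scene 0.4 0.11 vice ymax -0.0913 scene 0.4 0.15 vice ymax -0.0888 box ymin 0.1397 z 0.112
scene 0.43 0.06 vice ymax -0.1149 scene 0.43 0.11 vice ymax -0.1252 scene 0.43 0.15 vice ymax -0.0906 box ymin 0.1399 z 0.111
scene 0.46 0.06 vice ymax -0.1074 scene 0.46 0.11 vice ymax -0.0917 scene 0.46 0.15 vice ymax -0.0883 box ymin 0.1398 z 0.111
scene 0.5 0.06 vice ymax -0.1078 scene 0.5 0.11 vice ymax -0.0898 scene 0.5 0.15 vice ymax -0.0883 box ymin 0.1395 z 0.111
```

```bash
cat >> h.py <<'E'
try:
    Z=np.load("grip.npz"); REL=R.from_quat(Z["rel"]); MT=Z["mt"]
except Exception: pass
def carry(mid,heading,roll=0):
    Rt=R.from_euler("z",heading)*R.from_rotvec([roll,0,0])*REL
    return np.asarray(mid)-Rt.apply(MT),Rt
E
python3 - <<'E'
from h import *
p,Rc,s=cur()
rel=R.from_euler("z",np.radians(81.2)).inv()*Rc
mt=Rc.inv().apply(np.array([.627,-.1698,.036])-np.array([.6157,-.2459,.0414]))
np.savez("grip.npz",rel=rel.as_quat(),mt=mt);print(mt)
E
python3 - <<'E'
from h import *
show()
mid=PCm=np.array([.627,-.1698,.048]);h=np.radians(81.2)
for m in([.627,-.1698,.25],[.50,-.13,.25]): p,Rt=carry(m,h);print(p);goal(p,Rt)
E
```

```text
[ 0.02256056  0.07374592 -0.00078749]
t 6.52 p [ 0.6156 -0.2454  0.0532] jig [ 0.0353 -0.2692  0.0532] x [ 0.042  0.221 -0.974] z [ 0.988 -0.157  0.007] F [-0.1 -0.1 -3. ] M [-0.62  0.21  0.07] g 0.307 q [0.01, 0.6, 0.61, 1.58, -0.58, 1.21, 0.64]
[ 0.6157 -0.2459  0.2554]
lin [-0.1971, 0.045, 0.0015] |0.202| twist [0.0, -0.0, 0.0] |0.0|
[ 0.4887 -0.2061  0.2554]
lin [-0.1936, 0.0641, -0.1301] |0.242| twist [0.0, -0.0, 0.0] |0.0|
```

```bash
python3 -m creep '[{"linear":[-0.015,0.0035,0],"twist":[0,0,0],"fingers":1},{"linear":[-0.04,0.009,0],"twist":[0,0,0],"fingers":1},{"linear":[-0.07,0.016,0],"twist":[0,0,0],"fingers":1},{"linear":[-0.1,0.023,0],"twist":[0,0,0],"fingers":1},{"linear":[-0.13,0.03,0],"twist":[0,0,0],"fingers":1},{"linear":[-0.16,0.0365,0],"twist":[0,0,0],"fingers":1},{"linear":[-0.185,0.042,0],"twist":[0,0,0],"fingers":1},{"linear":[-0.197,0.045,0.001],"twist":[0,0,0],"fingers":1}]' 40
python3 - <<'E'
from h import *
show()
h=np.radians(81.2)
for m in([.50,-.13,.25],): p,Rt=carry(m,h);print(p);goal(p,Rt)
E
```

```text
time: 7.18
position: [0.6159, -0.247, 0.2608]
tool_rot: [0.297, 1.53, 0.053]
ft_force: [1.1, -0.1, -2.2]
grip_width: 0.311
t 7.18 p [ 0.6159 -0.247   0.2608] jig [ 0.0355 -0.2708  0.2608] x [ 0.047  0.219 -0.975] z [ 0.987 -0.157  0.013] F [ 1.1 -0.1 -2.2] M [-0.66  0.13 -0.02] g 0.311 q [-0.02, 0.44, 0.68, 1.36, -0.48, 1.54, 0.5]
[ 0.4887 -0.2061  0.2554]
lin [0.0082, 0.019, -0.1321] |0.134| twist [0.04, 0.35, 0.07] |0.4|
```

```bash
python3 -m creep '[{"linear":[0,0.003,-0.02],"twist":[0,0,0],"fingers":1},{"linear":[0.002,0.007,-0.05],"twist":[0,0.1,0],"fingers":1},{"linear":[0.004,0.012,-0.08],"twist":[0,0.3,0],"fingers":1},{"linear":[0.006,0.016,-0.11],"twist":[0,0.3,0],"fingers":1},{"linear":[0.006,0.019,-0.132],"twist":[0,0.3,0],"fingers":1}]' 40
python3 - <<'E'
from h import *
show()
hj=JY
for hd,m in((60,[.505,-.09,.25]),(40,[.53,-.04,.25]),(6.83,j2w([-.012,0,.25]))): p,Rt=carry(m,np.radians(hd),0);print(p);goal(p,Rt)
E
```

```text
time: 7.6
position: [0.4851, -0.2048, 0.252]
tool_rot: [0.3, 1.543, 0.056]
ft_force: [-0.6, -0.1, -0.9]
grip_width: 0.315
t 7.60 p [ 0.4851 -0.2048  0.252 ] jig [-0.0894 -0.2134  0.252 ] x [ 0.034  0.223 -0.974] z [ 0.988 -0.156 -0.001] F [-0.6 -0.1 -0.9] M [-0.65  0.16  0.  ] g 0.315 q [-0.15, 0.12, 0.71, 1.71, -0.29, 1.44, 0.45]
[ 0.46694511 -0.15686348  0.2554    ]
lin [0.0068, 0.0442, -0.0254] |0.051| twist [20.6, -5.22, -0.11] |21.3|
[ 0.47137144 -0.08981558  0.2554    ]
lin [0.0219, 0.1094, -0.0315] |0.116| twist [40.09, -9.71, -0.16] |41.3|
[0.46025472 0.00665188 0.2554    ]
lin [0.0431, 0.2005, -0.0575] |0.213| twist [72.42, -17.15, -0.25] |74.4|
```

```bash
python3 -m creep '[{"linear":[0.003,0.02,-0.01],"twist":[5,-1.3,0],"fingers":1},{"linear":[0.006,0.04,-0.02],"twist":[10,-2.6,0],"fingers":1},{"linear":[0.01,0.06,-0.027],"twist":[15,-3.9,0],"fingers":1},{"linear":[0.014,0.075,-0.03],"twist":[20.5,-5.2,-0.1],"fingers":1},{"linear":[0.018,0.09,-0.03],"twist":[26,-6.5,-0.1],"fingers":1},{"linear":[0.022,0.11,-0.0315],"twist":[31.5,-7.8,-0.1],"fingers":1},{"linear":[0.026,0.13,-0.038],"twist":[37,-9,-0.15],"fingers":1},{"linear":[0.029,0.145,-0.042],"twist":[42,-10.2,-0.15],"fingers":1}]' 40
python3 - <<'E'
from h import *
show()
p,Rt=carry(j2w([-.012,0,.25]),JY,0);goal(p,Rt)
p,Rt=carry(j2w([-.012,0,.25]),JY,np.radians(-10));goal(p,Rt);print(Rt.apply([0,0,1]),Rt.apply([1,0,0]))
E
```

```text
time: 8.27
position: [0.4682, -0.0512, 0.2569]
tool_rot: [0.859, 1.336, -0.538]
ft_force: [-0.0, 0.5, -1.7]
grip_width: 0.311
t 8.27 p [ 0.4682 -0.0512  0.2569] jig [-0.0879 -0.0589  0.2569] x [ 0.184  0.132 -0.974] z [ 0.61  -0.792  0.008] F [-0.   0.5 -1.7] M [-0.38  0.57  0.  ] g 0.311 q [-0.29, -0.23, 0.4, 1.98, -0.07, 1.21, -0.79]
lin [0.0076, 0.028, -0.0507] |0.058| twist [30.21, -6.92, -0.3] |31.0|
lin [0.0077, 0.0285, -0.0515] |0.059| twist [27.91, -16.41, -2.96] |32.5|
[ 0.11340711 -0.9770823   0.18013609] [ 0.24427591 -0.14832015 -0.95829558]
```

```bash
python3 - <<'E'
from h import *
p,Rt=carry(j2w([-.016,0,.25]),JY,np.radians(-10));goal(p,Rt)
E
python3 -m creep '[{"linear":[0.002,0.006,-0.01],"twist":[5.5,-3,-0.5],"fingers":1},{"linear":[0.004,0.012,-0.02],"twist":[11,-6.5,-1],"fingers":1},{"linear":[0.006,0.018,-0.03],"twist":[16.5,-9.7,-1.7],"fingers":1},{"linear":[0.007,0.024,-0.04],"twist":[22,-13,-2.4],"fingers":1},{"linear":[0.0075,0.026,-0.05],"twist":[28,-16.4,-3],"fingers":1},{"linear":[0.0075,0.026,-0.054],"twist":[28,-16.4,-3],"fingers":1},{"linear":[0.0075,0.026,-0.054],"twist":[28,-16.4,-3],"fingers":1}]' 40
python3 - <<'E'
from h import *
show()
for z in(.25,.1,.075): p,Rt=carry(j2w([-.016,0,z]),JY,np.radians(-10));goal(p,Rt)
im,P=cloud("scene","pics/s5.png");cloud("top","pics/t5.png")
E
```

```text
lin [0.0069, 0.0252, -0.0535] |0.060| twist [27.91, -16.41, -2.96] |32.5|
time: 8.85
position: [0.4563, 0.0082, 0.2545]
tool_rot: [1.089, 0.981, -1.011]
ft_force: [-0.1, -0.8, -2.5]
grip_width: 0.314
t 8.85 p [0.4563 0.0082 0.2545] jig [-0.0927  0.0015  0.2545] x [ 0.244 -0.148 -0.958] z [ 0.119 -0.976  0.181] F [-0.1 -0.8 -2.5] M [ 0.21  0.76 -0.03] g 0.314 q [-0.2, -0.28, -0.03, 2.05, 0.21, 1.17, -1.72]
lin [-0.0007, -0.0001, 0.0012] |0.001| twist [0.32, -0.01, 0.04] |0.3|
lin [0.143, -0.0331, -0.026] |0.149| twist [0.32, -0.01, 0.04] |0.3|
lin [0.167, -0.0386, -0.0305] |0.174| twist [0.32, -0.01, 0.04] |0.3|
```

View pics/s5.png

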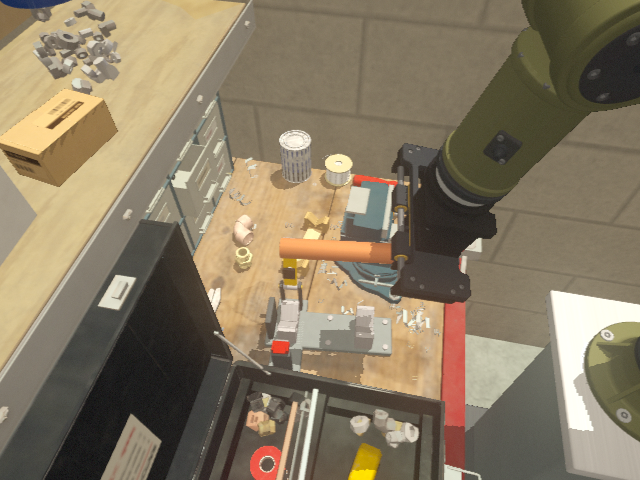

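View pics/t5.png

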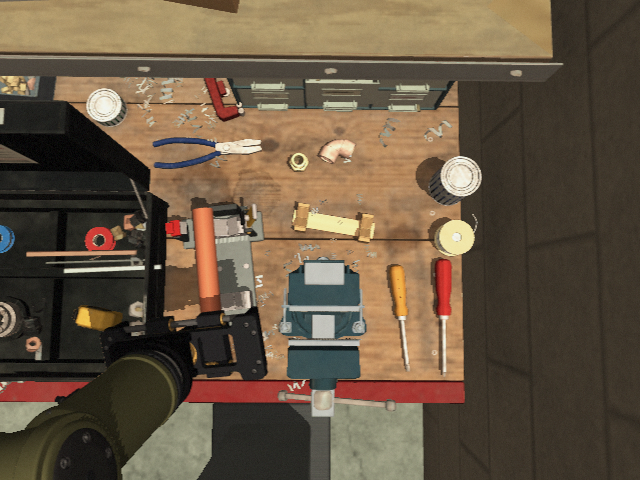

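The pipe is held level above the jig: in the top view it runs (203,208) to (208,308), with the Vs beneath it. Next I'll measure its pose in the jig frame.

```bash
cat >> h.py <<'E'
def pipejig(c,zlo,zhi,ylim=.04):
    im,P=cloud(c);hsv=cv2.cvtColor(im,cv2.COLOR_RGB2HSV);X=w2j(P.reshape(-1,3)).reshape(P.shape)
    m=np.all((X>[-.14,-ylim,zlo])&(X<[.14,ylim,zhi]),-1)&(hsv[...,1]>120)&(hsv[...,0]<16)
    q=X[m]
    # fit cylinder r=14mm, line y=a+bx, z=c+dx
    from scipy.optimize import least_squares
    def f(v):
        n=np.array([1,v[1],v[3]]);n/=np.linalg.norm(n);d=q-np.array([0,v[0],v[2]]);d=d-np.outer(d@n,n);return np.linalg.norm(d,axis=1)-.014
    r=least_squares(f,[q[:,1].mean(),0,q[:,2].max()-.014,0],loss="soft_l1",f_scale=.001).x
    print(c,len(q),"x",np.percentile(q[:,0],[.3,99.7]).round(4),"axis y@0 %.4f slope %.2fdeg z@0 %.4f slope %.2fdeg"%(r[0],np.degrees(r[1]),r[2],np.degrees(r[3])))
E
python3 - <<'E'
from h import *
pipejig("top",.2,.3);pipejig("scene",.2,.3)
E
```

```text
top 2084 x [-0.0714  0.0684] axis y@0 -0.0049 slope -1.05deg z@0 0.2726 slope -1.39deg
scene 2257 x [-0.0787  0.0694] axis y@0 -0.0023 slope -0.25deg z@0 0.2468 slope -1.22deg
```

```bash
cat >> h.py <<'E'
def carry2(jm,roll=-10,pitch=1.2):
    Rt=JR*R.from_rotvec([0,-np.radians(pitch),0])*R.from_rotvec([np.radians(roll),0,0])*REL
    return j2w(jm)-Rt.apply(MT),Rt
E
python3 - <<'E'
from h import *
for z in(.12,.085): p,Rt=carry2([-.016,.0025,z+.002]);goal(p,Rt)
E
```

```text
lin [0.1228, -0.0297, -0.028] |0.129| twist [0.24, -0.03, 1.16] |1.2|
lin [0.1564, -0.0375, -0.0343] |0.164| twist [0.24, -0.03, 1.16] |1.2|
```

```bash
python3 -m creep '[{"linear":[0.02,-0.005,-0.005],"twist":[0.2,0,0.5],"fingers":1},{"linear":[0.05,-0.012,-0.011],"twist":[0.2,0,1.2],"fingers":1},{"linear":[0.08,-0.019,-0.018],"twist":[0.2,0,1.2],"fingers":1},{"linear":[0.11,-0.0265,-0.025],"twist":[0.2,0,1.2],"fingers":1},{"linear":[0.135,-0.0325,-0.03],"twist":[0.2,0,1.2],"fingers":1},{"linear":[0.15,-0.036,-0.033],"twist":[0.2,0,1.2],"fingers":1},{"linear":[0.156,-0.0375,-0.0343],"twist":[0.2,0,1.2],"fingers":1},{"linear":[0.156,-0.0375,-0.0343],"twist":[0.2,0,1.2],"fingers":1}]' 40
python3 - <<'E'
from h import *
show()
p,Rt=carry2([-.016,.0025,.087]);goal(p,Rt)
p,Rt=carry2([-.016,.0025,.062]);goal(p,Rt)
pipejig("scene",.065,.13);pipejig("top",.065,.13)
im,P=cloud("scene");cv2.imwrite("pics/s6.png",cv2.resize(im[230:380,240:440,::-1],None,fx=4,fy=4,interpolation=cv2.INTER_CUBIC))
E
```

```text
time: 9.72
position: [0.4548, 0.0097, 0.0897]
tool_rot: [1.102, 0.965, -1.001]
ft_force: [-0.6, -0.8, -2.6]
grip_width: 0.307
t 9.72 p [0.4548 0.0097 0.0897] jig [-0.094   0.0032  0.0897] x [ 0.262 -0.146 -0.954] z [ 0.111 -0.977  0.18 ] F [-0.6 -0.8 -2.6] M [0.13 0.76 0.03] g 0.307 q [-0.19, -0.13, -0.05, 2.29, 0.28, 0.78, -1.86]
lin [-0.0007, 0.0012, 0.0004] |0.001| twist [0.1, 0.0, 0.12] |0.2|
lin [0.0231, -0.0048, -0.0041] |0.024| twist [0.1, 0.0, 0.12] |0.2|
scene 1517 x [-0.0781  0.0663] axis y@0 0.0027 slope -0.32deg z@0 0.0833 slope 0.04deg
top 1394 x [-0.0735  0.0676] axis y@0 0.0007 slope -0.53deg z@0 0.1112 slope 0.05deg
```

View pics/s6.png

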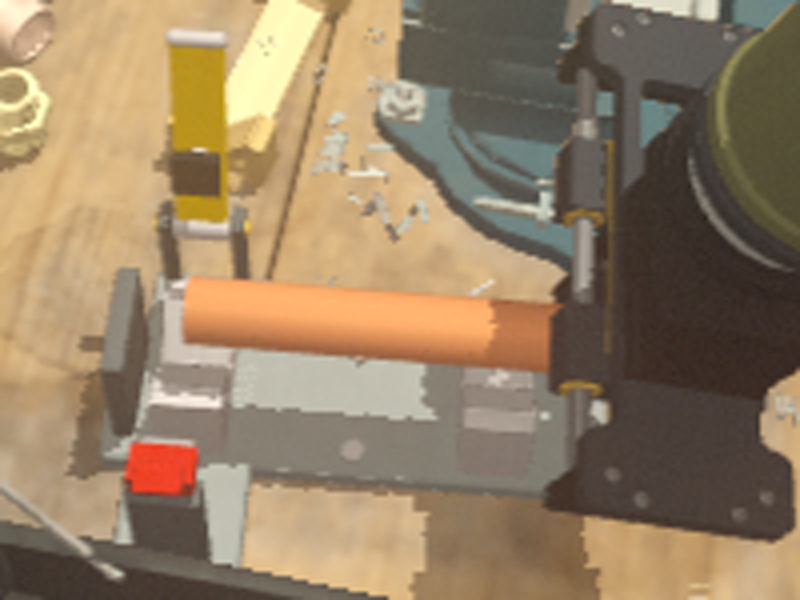

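```bash
python3 -m creep '[{"linear":[0.007,-0.0017,-0.0005],"twist":[0,0,0],"fingers":1},{"linear":[0.014,-0.0034,-0.0016],"twist":[0,0,0],"fingers":1},{"linear":[0.019,-0.0047,-0.0025],"twist":[0,0,0],"fingers":1},{"linear":[0.021,-0.0052,-0.0028],"twist":[0,0,0],"fingers":1},{"linear":[0.021,-0.0052,-0.0028],"twist":[0,0,0],"fingers":1}]' 40
python3 - <<'E'
from h import *
show()
pipejig("scene",.05,.13);pipejig("top",.05,.13)
E
```

```text
time: 10.28
position: [0.4555, 0.0094, 0.0686]
tool_rot: [1.102, 0.964, -0.998]
ft_force: [-0.4, 1.4, -1.8]
grip_width: 0.308
t 10.28 p [0.4555 0.0094 0.0686] jig [-0.0933  0.0028  0.0686] x [ 0.264 -0.146 -0.953] z [ 0.112 -0.977  0.181] F [-0.4  1.4 -1.8] M [ 0.2   0.79 -0.03] g 0.308 q [-0.19, -0.1, -0.05, 2.31, 0.3, 0.73, -1.88]
scene 1452 x [-0.0817  0.0673] axis y@0 0.0135 slope 1.18deg z@0 0.0842 slope -0.41deg
top 1329 x [-0.0736  0.0674] axis y@0 0.0004 slope -0.61deg z@0 0.0887 slope 0.01deg
```

```bash
python3 -m creep '[{"linear":[0.0015,-0.0004,-0.0003],"twist":[0,0,0],"fingers":1},{"linear":[0.003,-0.0007,-0.0005],"twist":[0,0,0],"fingers":1},{"linear":[0.0045,-0.001,-0.0008],"twist":[0,0,0],"fingers":1},{"linear":[0.0055,-0.0012,-0.001],"twist":[0,0,0],"fingers":1},{"linear":[0.0055,-0.0012,-0.001],"twist":[0,0,0],"fingers":1}]' 40
python3 - <<'E'
from h import *
show()
E
```

```text
time: 10.8
position: [0.4562, 0.0096, 0.0635]
tool_rot: [1.103, 0.963, -0.997]
ft_force: [0.6, 0.3, -2.0]
grip_width: 0.309
t 10.80 p [0.4562 0.0096 0.0635] jig [-0.0926  0.0029  0.0635] x [ 0.265 -0.145 -0.953] z [ 0.112 -0.977  0.18 ] F [ 0.6  0.3 -2. ] M [0.11 0.71 0.01] g 0.309 q [-0.19, -0.09, -0.05, 2.31, 0.31, 0.71, -1.89]
```

```bash
python3 -m creep '[{"linear":[0.001,-0.0002,-0.0002],"twist":[0,0,0],"fingers":1},{"linear":[0.002,-0.0005,-0.0004],"twist":[0,0,0],"fingers":1},{"linear":[0.003,-0.0007,-0.0006],"twist":[0,0,0],"fingers":1},{"linear":[0.003,-0.0007,-0.0006],"twist":[0,0,0],"fingers":1}]' 40
python3 - <<'E'
from h import *
show()
im,P=cloud("scene");cv2.imwrite("pics/s7.png",cv2.resize(im[230:380,240:440,::-1],None,fx=4,fy=4,interpolation=cv2.INTER_CUBIC))
im,P=cloud("top");cv2.imwrite("pics/t7.png",cv2.resize(im[190:340,140:290,::-1],None,fx=4,fy=4,interpolation=cv2.INTER_CUBIC))
E
```

```text
time: 11.13
position: [0.4572, 0.0087, 0.0615]
tool_rot: [1.104, 0.961, -0.997]
ft_force: [-1.9, -3.7, 4.3]
grip_width: 0.31
t 11.13 p [0.4572 0.0087 0.0615] jig [-0.0917  0.0019  0.0615] x [ 0.267 -0.147 -0.953] z [ 0.111 -0.977  0.182] F [-1.9 -3.7  4.3] M [-0.72  0.69 -0.32] g 0.31 q [-0.19, -0.08, -0.05, 2.31, 0.32, 0.71, -1.89]
```

View pics/s7.png

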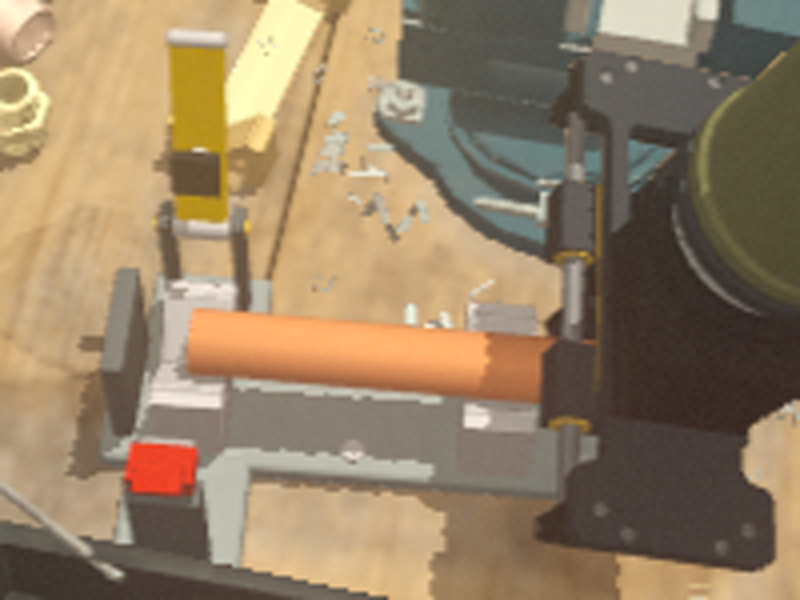

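View pics/t7.png

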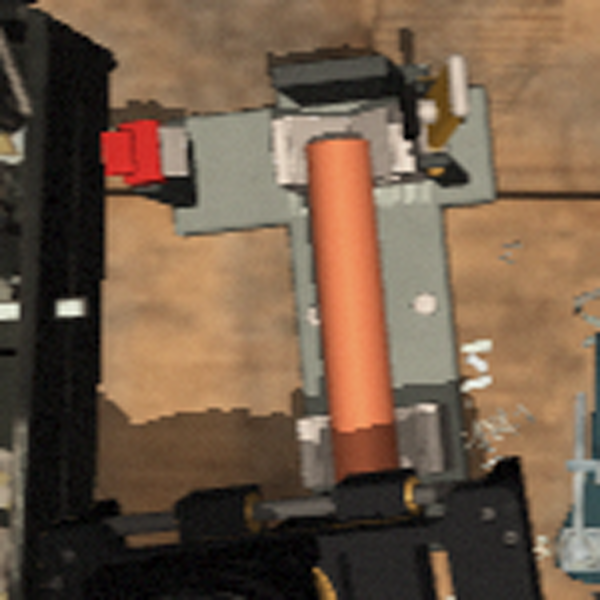

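The pipe is in the Vs but bears first on the +y flank. I'll ease it 2 mm toward -y while lowering.

```bash
python3 -m creep '[{"linear":[0,0,0.001],"twist":[0,0,0],"fingers":1},{"linear":[0,0,0.002],"twist":[0,0,0],"fingers":1},{"linear":[0.0005,-0.0001,0.002],"twist":[0,0,0],"fingers":1},{"linear":[0.001,-0.0002,0.002],"twist":[0,0,0],"fingers":1}]' 40
python3 - <<'E'
from h import *
show()
E
```

```text
time: 11.57
position: [0.4573, 0.0075, 0.0604]
tool_rot: [1.104, 0.962, -0.996]
ft_force: [-1.4, -2.5, 5.0]
grip_width: 0.312
t 11.57 p [0.4573 0.0075 0.0604] jig [-0.0918  0.0007  0.0604] x [ 0.267 -0.145 -0.953] z [ 0.112 -0.977  0.18 ] F [-1.4 -2.5  5. ] M [-0.49  0.48 -0.21] g 0.312 q [-0.19, -0.08, -0.05, 2.31, 0.31, 0.7, -1.89]
```

```bash
python3 -m creep '[{"linear":[0,0,0.001],"twist":[0,0,0],"fingers":1},{"linear":[-0.0005,0,0.001],"twist":[0,0,0],"fingers":1},{"linear":[-0.0005,0,0.001],"twist":[0,0,0],"fingers":1}]' 40
python3 - <<'E'
from h import *
show()
E
python3 -m creep '[{"linear":[0,0,0],"twist":[0,0,0],"fingers":0.3},{"linear":[0,0,0],"twist":[0,0,0],"fingers":0},{"linear":[0,0,0],"twist":[0,0,0],"fingers":-0.1},{"linear":[0,0,0],"twist":[0,0,0],"fingers":-0.1}]' 20
python3 - <<'E'
from h import *
show()
pipejig("scene",.04,.13)
im,P=cloud("scene");cv2.imwrite("pics/s8.png",cv2.resize(im[230:380,240:440,::-1],None,fx=4,fy=4,interpolation=cv2.INTER_CUBIC))
E
```

```text
time: 11.82
position: [0.4564, 0.0068, 0.0602]
tool_rot: [1.103, 0.964, -0.997]
ft_force: [0.3, 0.5, -1.4]
grip_width: 0.312
t 11.82 p [0.4564 0.0068 0.0602] jig [-0.0928  0.0001  0.0602] x [ 0.265 -0.145 -0.953] z [ 0.112 -0.977  0.18 ] F [ 0.3  0.5 -1.4] M [ 0.03  0.52 -0.03] g 0.312 q [-0.18, -0.08, -0.05, 2.31, 0.31, 0.7, -1.88]
time: 12.15
position: [0.4568, 0.0067, 0.0607]
tool_rot: [1.104, 0.963, -0.997]
ft_force: [-0.1, 1.0, -0.1]
grip_width: 0.487
t 12.15 p [0.4568 0.0067 0.0607] jig [-0.0923  0.      0.0607] x [ 0.266 -0.145 -0.953] z [ 0.112 -0.977  0.18 ] F [-0.1  1.  -0.1] M [0.12 0.45 0.04] g 0.487 q [-0.18, -0.08, -0.05, 2.31, 0.31, 0.7, -1.88]
scene 1455 x [-0.0969  0.0679] axis y@0 0.0109 slope 0.41deg z@0 0.0762 slope -0.19deg
```

View pics/s8.png

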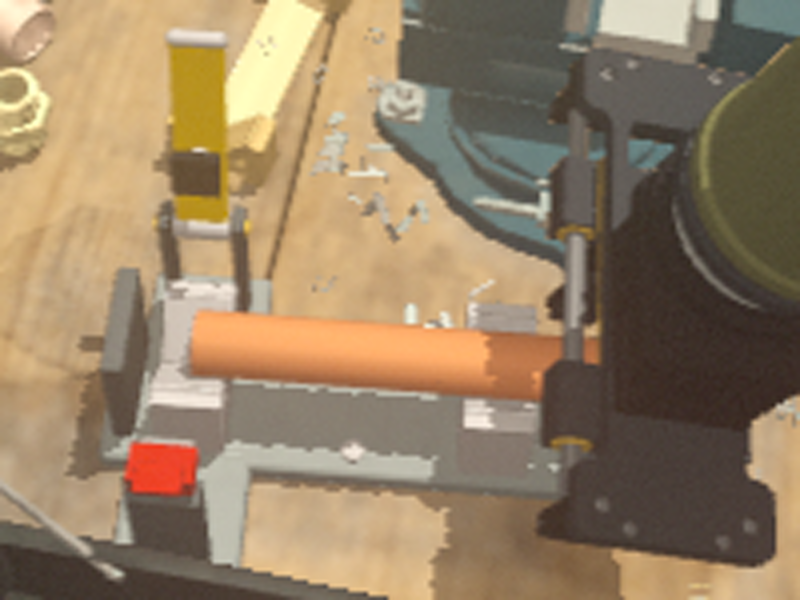

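```bash
cat >> h.py <<'E'
def tool_j(jp,roll=-10,yaw=-90,lean=0):
    # lean>0: body toward -x of jig
    Rt=JR*R.from_rotvec([0,-np.radians(lean),0])*R.from_rotvec([np.radians(roll),0,0])*down(np.radians(yaw))
    return j2w(jp),Rt
E
python3 -m creep '[{"linear":[-0.01,0,0],"twist":[0,0,0],"fingers":-0.1},{"linear":[-0.035,0,0],"twist":[0,0,0],"fingers":-0.1},{"linear":[-0.06,0,0],"twist":[0,0,0],"fingers":-0.1},{"linear":[-0.06,0,0],"twist":[0,0,0],"fingers":0.5}]' 20
python3 - <<'E'
from h import *
show()
for jp in ([-.128,0,.11],[-.128,0,.070]): p,Rt=tool_j(jp);goal(p,Rt)
print(Rt.apply([1,0,0]),Rt.apply([0,0,1]))
E
```

```text
time: 12.58
position: [0.4431, 0.0167, 0.1223]
tool_rot: [1.107, 0.959, -0.991]
ft_force: [2.1, -0.5, -0.3]
grip_width: 0.522
t 12.58 p [0.4431 0.0167 0.1223] jig [-0.1047  0.0115  0.1223] x [ 0.273 -0.143 -0.951] z [ 0.112 -0.977  0.179] F [ 2.1 -0.5 -0.3] M [0.1  0.42 0.  ] g 0.522 q [-0.2, -0.21, -0.06, 2.28, 0.26, 0.86, -1.85]
lin [0.0078, -0.026, 0.0092] |0.029| twist [-0.25, 0.38, -14.71] |14.7|
lin [0.0458, -0.0361, 0.002] |0.058| twist [-0.25, 0.38, -14.71] |14.7|
[ 0.02065091 -0.17241586 -0.98480775] [ 0.11711715 -0.97781894  0.17364818]
```

```bash
python3 -m creep '[{"linear":[0,-0.008,0.003],"twist":[0,0,-5],"fingers":1},{"linear":[0,-0.015,0.006],"twist":[0,0,-10],"fingers":1},{"linear":[0.004,-0.02,0.009],"twist":[0,0,-14.7],"fingers":1},{"linear":[0.008,-0.021,0.009],"twist":[-0.2,0.3,-14.7],"fingers":1},{"linear":[0.008,-0.021,0.009],"twist":[-0.2,0.3,-14.7],"fingers":1},{"linear":[0.008,-0.021,0.009],"twist":[-0.2,0.3,-14.7],"fingers":1}]' 20
python3 - <<'E'
from h import *
show()
for jp in ([-.122,0,.11],[-.122,0,.070]): p,Rt=tool_j(jp);goal(p,Rt)
pipejig("scene",.04,.13)
im,P=cloud("scene");cv2.imwrite("pics/s9.png",cv2.resize(im[230:380,240:440,::-1],None,fx=4,fy=4,interpolation=cv2.INTER_CUBIC))
E
```

```text
time: 13.08
position: [0.4231, 0.0019, 0.1059]
tool_rot: [0.996, 1.13, -1.2]
ft_force: [0.2, -1.1, -0.2]
grip_width: 0.108
t 13.08 p [0.4231 0.0019 0.1059] jig [-0.1264 -0.0008  0.1059] x [ 0.013 -0.175 -0.984] z [ 0.116 -0.978  0.176] F [ 0.2 -1.1 -0.2] M [ 0.15  0.18 -0.03] g 0.108 q [-0.19, -0.04, -0.02, 2.14, 0.2, 1.08, -1.77]
lin [-0.0042, 0.0044, -0.0] |0.006| twist [-0.05, 0.12, 0.45] |0.5|
lin [0.0351, 0.0047, -0.0071] |0.036| twist [-0.05, 0.12, 0.45] |0.5|
scene 1654 x [-0.0993  0.0678] axis y@0 0.0107 slope -0.52deg z@0 0.0763 slope 0.32deg
```

View pics/s9.png

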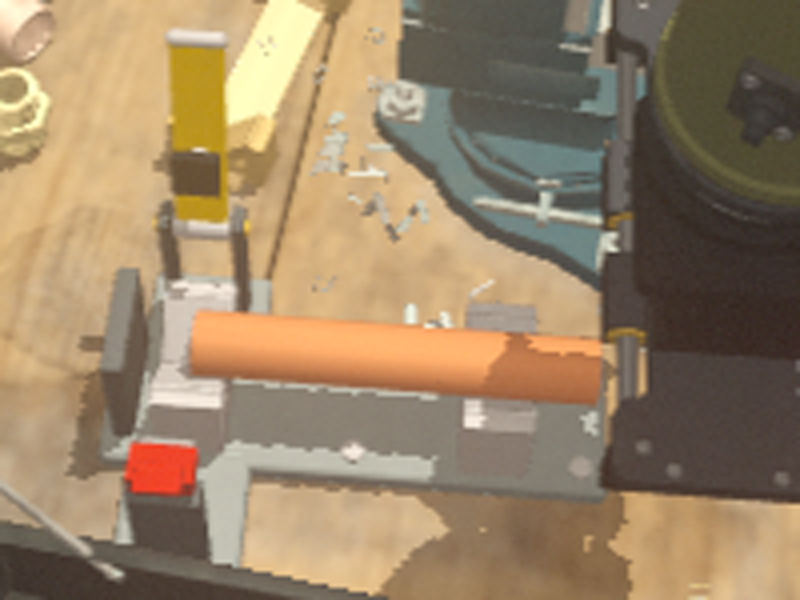

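The pipe lies in both Vs with its rear end at about (602,375) in the crop and the fingers behind it. I'll go down behind that end.

```bash
python3 -m creep '[{"linear":[0.01,0.003,-0.002],"twist":[0,0,0.3],"fingers":1},{"linear":[0.025,0.004,-0.005],"twist":[0,0,0.4],"fingers":1},{"linear":[0.035,0.0047,-0.0071],"twist":[0,0,0.4],"fingers":1},{"linear":[0.035,0.0047,-0.0071],"twist":[0,0,0.4],"fingers":1},{"linear":[0.035,0.0047,-0.0071],"twist":[0,0,0.4],"fingers":1}]' 20
python3 - <<'E'
from h import *
show()
p,Rt=tool_j([-.110,0,.0695]);goal(p,Rt)
p,Rt=tool_j([-.09,0,.0695]);goal(p,Rt)
E
```

```text
time: 13.6
position: [0.4275, 0.0034, 0.0708]
tool_rot: [0.998, 1.126, -1.194]
ft_force: [0.2, 0.7, 0.1]
grip_width: 0.009
t 13.60 p [0.4275 0.0034 0.0708] jig [-0.1219  0.0002  0.0708] x [ 0.02  -0.175 -0.984] z [ 0.117 -0.977  0.176] F [0.2 0.7 0.1] M [ 0.12  0.16 -0.02] g 0.009 q [-0.19, 0.01, -0.02, 2.17, 0.21, 0.99, -1.79]
lin [0.0013, 0.0119, -0.0] |0.012| twist [-0.02, 0.13, 0.08] |0.1|
lin [0.0012, 0.0319, -0.0] |0.032| twist [-0.02, 0.13, 0.08] |0.1|
```

```bash
python3 -m creep '[{"linear":[0.001,0.004,0],"twist":[0,0,0],"fingers":1},{"linear":[0.001,0.008,0],"twist":[0,0,0],"fingers":1},{"linear":[0.001,0.01,0],"twist":[0,0,0],"fingers":1},{"linear":[0.001,0.012,0],"twist":[0,0,0],"fingers":1},{"linear":[0.001,0.014,0],"twist":[0,0,0],"fingers":1},{"linear":[0.001,0.016,0],"twist":[0,0,0],"fingers":1},{"linear":[0.001,0.018,0],"twist":[0,0,0],"fingers":1},{"linear":[0.001,0.02,0],"twist":[0,0,0],"fingers":1}]' 20
python3 - <<'E'
from h import *
show()
pipejig("scene",.04,.13)
im,P=cloud("scene");cv2.imwrite("pics/s10.png",cv2.resize(im[230:380,240:440,::-1],None,fx=4,fy=4,interpolation=cv2.INTER_CUBIC))
E
```

```text
time: 14.27
position: [0.4449, 0.0051, 0.0697]
tool_rot: [0.995, 1.13, -1.2]
ft_force: [-10.9, -0.1, 8.9]
grip_width: 0.005
t 14.27 p [0.4449 0.0051 0.0697] jig [-0.1044 -0.0002  0.0697] x [ 0.013 -0.176 -0.984] z [ 0.116 -0.977  0.176] F [-10.9  -0.1   8.9] M [-0.12  2.46 -0.42] g 0.005 q [-0.19, 0.05, -0.02, 2.13, 0.21, 0.99, -1.79]
scene 1458 x [-0.0826  0.0759] axis y@0 0.0109 slope -1.09deg z@0 0.0760 slope 0.74deg
```

View pics/s10.png

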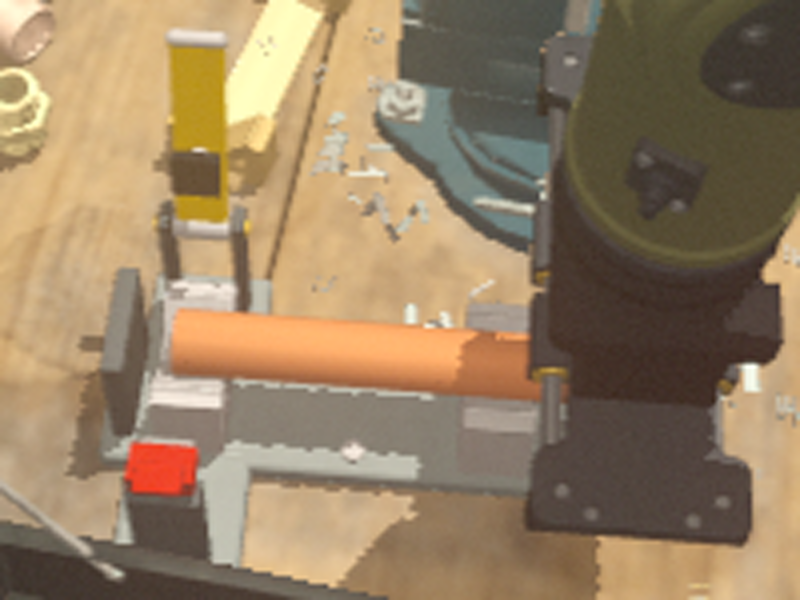

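```bash
python3 -m creep '[{"linear":[0,-0.002,0],"twist":[0,0,0],"fingers":1},{"linear":[0,-0.005,0],"twist":[0,0,0],"fingers":1},{"linear":[0,-0.006,0],"twist":[0,0,0],"fingers":1},{"linear":[0,-0.006,0],"twist":[0,0,0],"fingers":1}]' 20
python3 - <<'E'
from h import *
show()
im,P=cloud("top");cv2.imwrite("pics/t10.png",cv2.resize(im[190:340,140:290,::-1],None,fx=4,fy=4,interpolation=cv2.INTER_CUBIC))
E
```

```text
time: 14.7
position: [0.4425, 0.005, 0.0702]
tool_rot: [1.0, 1.125, -1.193]
ft_force: [0.2, 0.7, 0.4]
grip_width: 0.006
t 14.70 p [0.4425 0.005  0.0702] jig [-0.1068 -0.      0.0702] x [ 0.022 -0.174 -0.984] z [ 0.116 -0.978  0.176] F [0.2 0.7 0.4] M [ 0.17  0.13 -0.  ] g 0.006 q [-0.19, 0.04, -0.02, 2.14, 0.21, 0.99, -1.79]
```

View pics/t10.png

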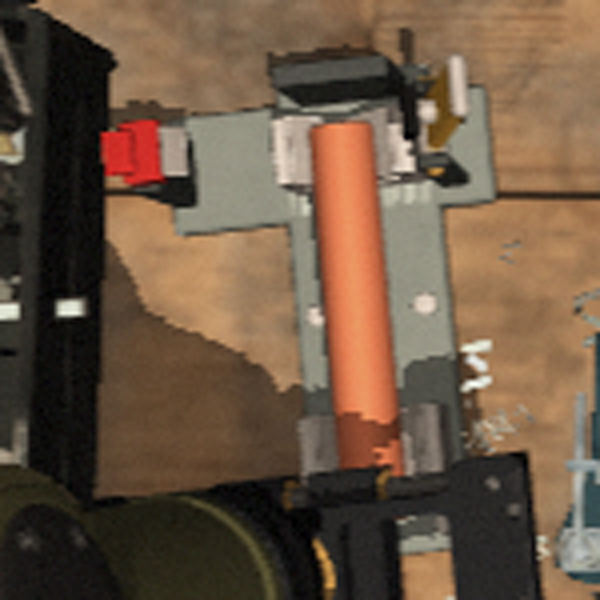

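```bash
python3 - <<'E'
from h import *
p,Rt=tool_j([-.1075,0.002,.065]);goal(p,Rt)
E
python3 -m creep '[{"linear":[0.002,-0.001,0],"twist":[0,0,0],"fingers":1},{"linear":[0.005,-0.001,-0.003],"twist":[0,0,0],"fingers":1},{"linear":[0.005,-0.001,-0.003],"twist":[0,0,0],"fingers":1}]' 20
python3 - <<'E'
from h import *
show()
E
```

```text
lin [0.0048, -0.0008, -0.0029] |0.006| twist [-0.05, 0.11, -0.04] |0.1|
time: 15.0
position: [0.4405, 0.0073, 0.0639]
tool_rot: [0.999, 1.126, -1.194]
ft_force: [0.7, 0.2, -0.4]
grip_width: 0.005
t 15.00 p [0.4405 0.0073 0.0639] jig [-0.1085  0.0025  0.0639] x [ 0.02  -0.174 -0.984] z [ 0.117 -0.978  0.175] F [ 0.7  0.2 -0.4] M [0.18 0.2  0.  ] g 0.005 q [-0.2, 0.05, -0.02, 2.15, 0.21, 0.97, -1.8]
```

```bash
python3 -m creep '[{"linear":[0,0.002,0],"twist":[0,0,0],"fingers":1},{"linear":[0,0.0035,0],"twist":[0,0,0],"fingers":1},{"linear":[-0.0001,0.0045,0],"twist":[0,0,0],"fingers":1},{"linear":[-0.0002,0.0055,0],"twist":[0,0,0],"fingers":1},{"linear":[-0.0003,0.0065,0],"twist":[0,0,0],"fingers":1}]' 20
python3 - <<'E'
from h import *
show()
E
python3 -m creep '[{"linear":[-0.0001,0.001,0],"twist":[0,0,0],"fingers":1},{"linear":[-0.0002,0.002,0],"twist":[0,0,0],"fingers":1}]' 20
python3 - <<'E'
from h import *
show()
E
```

```text
time: 15.42
position: [0.4455, 0.0075, 0.0645]
tool_rot: [0.997, 1.128, -1.197]
ft_force: [-7.1, 1.2, 4.0]
grip_width: 0.006
t 15.42 p [0.4455 0.0075 0.0645] jig [-0.1035  0.0021  0.0645] x [ 0.016 -0.175 -0.984] z [ 0.116 -0.978  0.176] F [-7.1  1.2  4. ] M [ 0.07  1.6  -0.31] g 0.006 q [-0.2, 0.06, -0.02, 2.13, 0.21, 0.98, -1.79]
time: 15.58
position: [0.4481, 0.0078, 0.0646]
tool_rot: [0.998, 1.127, -1.196]
ft_force: [-2.4, -0.4, -1.3]
grip_width: 0.006
t 15.58 p [0.4481 0.0078 0.0646] jig [-0.1008  0.0021  0.0646] x [ 0.018 -0.175 -0.984] z [ 0.116 -0.978  0.176] F [-2.4 -0.4 -1.3] M [ 0.17  0.53 -0.14] g 0.006 q [-0.2, 0.06, -0.02, 2.13, 0.21, 0.98, -1.79]
```

```bash
python3 -m creep '[{"linear":[-0.0001,0.001,0],"twist":[0,0,0],"fingers":1},{"linear":[-0.0002,0.002,0],"twist":[0,0,0],"fingers":1},{"linear":[-0.0003,0.003,0],"twist":[0,0,0],"fingers":1},{"linear":[-0.0004,0.004,0],"twist":[0,0,0],"fingers":1}]' 20
python3 - <<'E'
from h import *
show()
E
python3 -m creep '[{"linear":[-0.0001,0.001,0],"twist":[0,0,0],"fingers":1},{"linear":[-0.0002,0.002,0],"twist":[0,0,0],"fingers":1},{"linear":[-0.0003,0.003,0],"twist":[0,0,0],"fingers":1},{"linear":[-0.0004,0.004,0],"twist":[0,0,0],"fingers":1}]' 20
python3 - <<'E'
from h import *
show()
E
```

```text
time: 15.92
position: [0.4534, 0.0085, 0.0654]
tool_rot: [0.999, 1.125, -1.194]
ft_force: [-1.5, 0.1, -1.0]
grip_width: 0.003
t 15.92 p [0.4534 0.0085 0.0654] jig [-0.0955  0.0021  0.0654] x [ 0.02  -0.174 -0.984] z [ 0.116 -0.978  0.176] F [-1.5  0.1 -1. ] M [ 0.12  0.52 -0.09] g 0.003 q [-0.2, 0.07, -0.02, 2.12, 0.21, 0.98, -1.79]
time: 16.25
position: [0.4573, 0.0091, 0.0658]
tool_rot: [0.999, 1.125, -1.194]
ft_force: [-1.2, -0.4, -0.9]
grip_width: 0.006
t 16.25 p [0.4573 0.0091 0.0658] jig [-0.0915  0.0023  0.0658] x [ 0.02  -0.174 -0.984] z [ 0.116 -0.978  0.176] F [-1.2 -0.4 -0.9] M [ 0.14  0.5  -0.09] g 0.006 q [-0.2, 0.08, -0.02, 2.11, 0.21, 0.98, -1.79]
```

```bash
python3 -m creep '[{"linear":[0,0.001,0],"twist":[0,0,0],"fingers":1},{"linear":[-0.0001,0.002,0],"twist":[0,0,0],"fingers":1},{"linear":[-0.0001,0.003,0],"twist":[0,0,0],"fingers":1},{"linear":[-0.0002,0.004,0],"twist":[0,0,0],"fingers":1}]' 20
python3 - <<'E'
from h import *
show()
E
python3 -m creep '[{"linear":[0,0.0005,0],"twist":[0,0,0],"fingers":1},{"linear":[0,0.001,0],"twist":[0,0,0],"fingers":1},{"linear":[-0.0001,0.0015,0],"twist":[0,0,0],"fingers":1}]' 20
python3 - <<'E'
from h import *
show()
pipejig("scene",.04,.13)
im,P=cloud("scene");cv2.imwrite("pics/s11.png",cv2.resize(im[230:380,240:440,::-1],None,fx=4,fy=4,interpolation=cv2.INTER_CUBIC))
E
```

```text
time: 16.58
position: [0.4613, 0.0096, 0.066]
tool_rot: [0.999, 1.125, -1.194]
ft_force: [-1.7, -0.3, 0.1]
grip_width: 0.005
t 16.58 p [0.4613 0.0096 0.066 ] jig [-0.0876  0.0023  0.066 ] x [ 0.02  -0.174 -0.984] z [ 0.116 -0.978  0.176] F [-1.7 -0.3  0.1] M [ 0.14  0.49 -0.04] g 0.005 q [-0.2, 0.09, -0.02, 2.1, 0.21, 0.98, -1.79]
time: 16.83
position: [0.462, 0.0096, 0.0659]
tool_rot: [0.998, 1.126, -1.195]
ft_force: [-3.5, -0.3, -1.0]
grip_width: 0.003
t 16.83 p [0.462  0.0096 0.0659] jig [-0.0868  0.0022  0.0659] x [ 0.019 -0.175 -0.984] z [ 0.116 -0.978  0.176] F [-3.5 -0.3 -1. ] M [ 0.07  0.95 -0.17] g 0.003 q [-0.2, 0.09, -0.02, 2.1, 0.21, 0.98, -1.79]
scene 1437 x [-0.0536  0.0945] axis y@0 0.0111 slope -0.28deg z@0 0.0764 slope -0.05deg
```

View pics/s11.png

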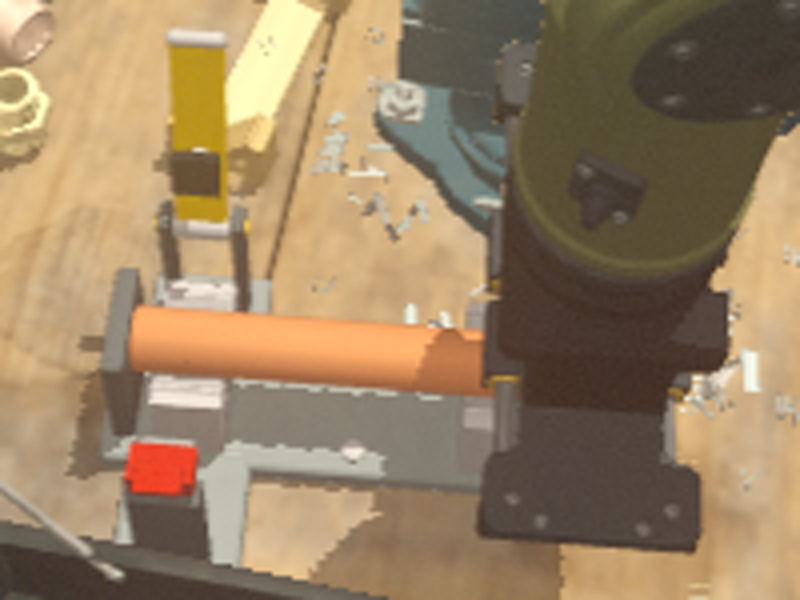

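The front end looks to be at the stop plate (about 130,335 in the crop) and the force is rising. I'll add half a millimetre to confirm.

```bash
python3 -m creep '[{"linear":[0,0.0004,0],"twist":[0,0,0],"fingers":1},{"linear":[0,0.0008,0],"twist":[0,0,0],"fingers":1},{"linear":[0,0.0008,0],"twist":[0,0,0],"fingers":1}]' 20
python3 - <<'E'
from h import *
show()
E
python3 -m creep '[{"linear":[0,-0.003,0],"twist":[0,0,0],"fingers":1},{"linear":[0,-0.008,0],"twist":[0,0,0],"fingers":1},{"linear":[0,-0.015,0],"twist":[0,0,0],"fingers":1},{"linear":[0,-0.015,0],"twist":[0,0,0],"fingers":1}]' 20
python3 - <<'E'
from h import *
show()
pipejig("scene",.04,.13)
E
```

```text
time: 17.18
position: [0.4621, 0.0096, 0.0656]
tool_rot: [0.998, 1.127, -1.196]
ft_force: [-5.2, -1.3, -1.4]
grip_width: 0.005
t 17.18 p [0.4621 0.0096 0.0656] jig [-0.0868  0.0022  0.0656] x [ 0.017 -0.175 -0.984] z [ 0.116 -0.978  0.176] F [-5.2 -1.3 -1.4] M [ 0.05  1.37 -0.18] g 0.005 q [-0.2, 0.09, -0.02, 2.1, 0.21, 0.98, -1.79]
time: 17.52
position: [0.448, 0.008, 0.0664]
tool_rot: [0.999, 1.125, -1.193]
ft_force: [0.9, -0.5, -0.6]
grip_width: 0.006
t 17.52 p [0.448  0.008  0.0664] jig [-0.101   0.0024  0.0664] x [ 0.021 -0.174 -0.984] z [ 0.116 -0.978  0.176] F [ 0.9 -0.5 -0.6] M [ 0.16  0.16 -0.  ] g 0.006 q [-0.2, 0.06, -0.02, 2.13, 0.21, 0.98, -1.79]
scene 1591 x [-0.0691  0.0945] axis y@0 0.0116 slope -1.12deg z@0 0.0757 slope 0.57deg
```

```bash
python3 -m creep '[{"linear":[-0.03,0,0],"twist":[0,0,0],"fingers":1},{"linear":[-0.07,0,0],"twist":[0,0,0],"fingers":1},{"linear":[-0.11,0,0],"twist":[0,0,0],"fingers":1},{"linear":[-0.15,0,0],"twist":[0,0,0],"fingers":1},{"linear":[-0.185,0,0],"twist":[0,0,0],"fingers":1},{"linear":[-0.185,0,0],"twist":[0,0,0],"fingers":1}]' 20
python3 - <<'E'
from h import *
show()
p,Rt=tool_j([.07,-.095,.25],roll=0,yaw=0);goal(p,Rt)
im,P=cloud("scene");cv2.imwrite("pics/s12.png",cv2.resize(im[230:380,240:440,::-1],None,fx=4,fy=4,interpolation=cv2.INTER_CUBIC))
im,P=cloud("top");cv2.imwrite("pics/t12.png",cv2.resize(im[190:340,140:290,::-1],None,fx=4,fy=4,interpolation=cv2.INTER_CUBIC))
E
```

```text
time: 18.07
position: [0.4489, 0.0428, 0.2562]
tool_rot: [1.008, 1.118, -1.181]
ft_force: [0.3, 1.0, 0.8]
grip_width: 0.004
t 18.07 p [0.4489 0.0428 0.2562] jig [-0.0959  0.0367  0.2562] x [ 0.035 -0.171 -0.985] z [ 0.116 -0.978  0.174] F [0.3 1.  0.8] M [0.14 0.1  0.08] g 0.004 q [-0.23, -0.11, -0.06, 1.89, 0.17, 1.38, -1.77]
lin [0.0314, 0.1656, 0.1285] |0.212| twist [-89.74, 8.5, 7.21] |90.4|
```

View pics/s12.png

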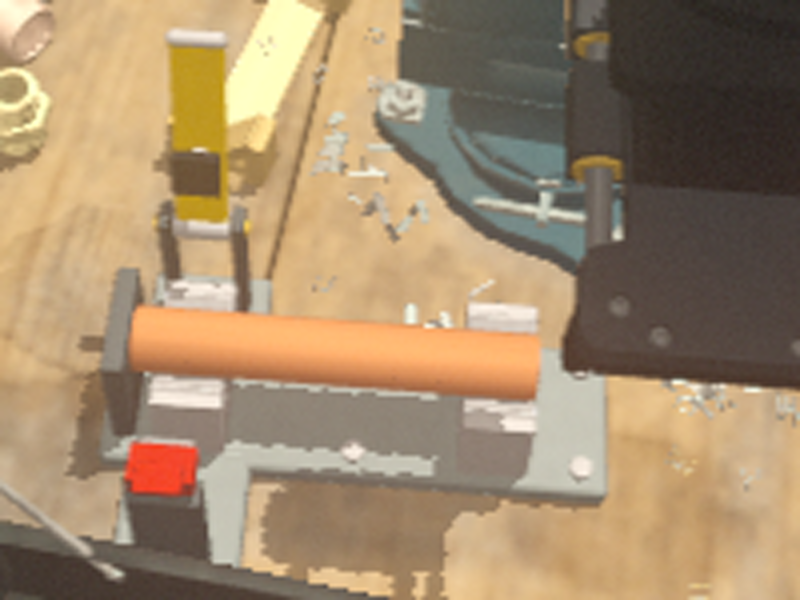

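View pics/t12.png

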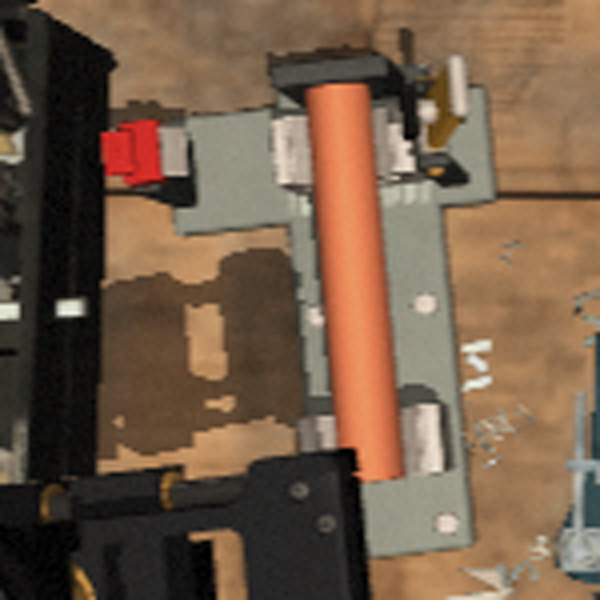

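Both views show the pipe end on the stop plate with no gap, and its rear end flush with the rear V. Now I'll go to the strap's back side.

```bash
python3 -m creep '[{"linear":[0,0.005,0.02],"twist":[-6,0.5,0.5],"fingers":1},{"linear":[0,0.01,0.04],"twist":[-12,1,1],"fingers":1},{"linear":[0,0.02,0.06],"twist":[-18.5,1.7,1.5],"fingers":1},{"linear":[0,0.03,0.08],"twist":[-25,2.3,2],"fingers":1},{"linear":[0,0.045,0.1],"twist":[-31.5,3,2.5],"fingers":1},{"linear":[0.01,0.06,0.11],"twist":[-38,3.6,3],"fingers":1},{"linear":[0.015,0.08,0.12],"twist":[-44.5,4.2,3.5],"fingers":1},{"linear":[0.02,0.1,0.125],"twist":[-51,4.8,4],"fingers":1}]' 20
python3 - <<'E'
from h import *
show()
p,Rt=tool_j([.07,-.095,.25],roll=0,yaw=0);goal(p,Rt)
E
```

```text
time: 18.83
position: [0.5588, -0.0759, 0.2485]
tool_rot: [0.386, 1.476, -0.48]
ft_force: [0.0, 0.6, 0.7]
grip_width: 0.005
t 18.83 p [ 0.5588 -0.0759  0.2485] jig [-0.0009 -0.0942  0.2485] x [ 0.032 -0.071 -0.997] z [ 0.848 -0.526  0.064] F [0.  0.6 0.7] M [-0.01  0.11  0.02] g 0.005 q [-0.11, 0.1, 0.17, 1.69, 0.05, 1.32, -0.51]
lin [0.0002, 0.0437, 0.0559] |0.071| twist [-38.69, 2.7, 3.65] |39.0|
```

```bash
python3 -m creep '[{"linear":[0,0.008,0.01],"twist":[-6,0.4,0.5],"fingers":1},{"linear":[0,0.018,0.022],"twist":[-12.5,0.9,1],"fingers":1},{"linear":[0,0.028,0.035],"twist":[-19,1.3,1.7],"fingers":1},{"linear":[0,0.037,0.047],"twist":[-25.5,1.8,2.4],"fingers":1},{"linear":[0,0.0437,0.056],"twist":[-32,2.2,3],"fingers":1},{"linear":[0,0.0437,0.056],"twist":[-38.6,2.7,3.6],"fingers":1},{"linear":[0,0.0437,0.056],"twist":[-38.6,2.7,3.6],"fingers":1}]' 20
python3 - <<'E'
from h import *
show()
p,Rt=tool_j([.07,-.095,.25],roll=0,yaw=0);goal(p,Rt)
p,Rt=tool_j([.07,-.095,.151],roll=0,yaw=0);goal(p,Rt)
im,P=cloud("scene","pics/s13.png")
X=w2j(P.reshape(-1,3)); hsv=cv2.cvtColor(im,cv2.COLOR_RGB2HSV).reshape(-1,3)
s=(X[:,2]>.1)&(X[:,2]<.2)&(abs(X[:,0]-.07)<.03)&(X[:,1]<-.02)&(X[:,1]>-.12)&(hsv[:,0]>15)&(hsv[:,0]<38)&(hsv[:,1]>110)
q=X[s];print(len(q),np.percentile(q,[1,50,99],axis=0).round(4).tolist()); pf=np.polyfit(q[:,2],q[:,1],1);print(np.pi/2-np.arctan(pf[0]))
E
```

```text
time: 19.42
position: [0.6293, -0.0671, 0.2495]
tool_rot: [-0.092, 1.57, 0.091]
ft_force: [0.4, 0.5, 1.0]
grip_width: 0.005
t 19.42 p [ 0.6293 -0.0671  0.2495] jig [ 0.0702 -0.0938  0.2495] x [-0.001 -0.001 -1.   ] z [ 0.993  0.116 -0.002] F [0.4 0.5 1. ] M [-0.12  0.03 -0.04] g 0.005 q [-0.03, 0.28, 0.12, 1.48, -0.03, 1.39, 0.2]
lin [-0.0005, -0.0012, -0.0002] |0.001| twist [-0.16, -0.09, 0.03] |0.2|
lin [0.0985, -0.0011, -0.0] |0.098| twist [-0.16, -0.09, 0.03] |0.2|
478 [[0.059, -0.0618, 0.1017], [0.0691, -0.0536, 0.1439], [0.0804, -0.0337, 0.178]]
1.9101437134242543
```

View pics/s13.png

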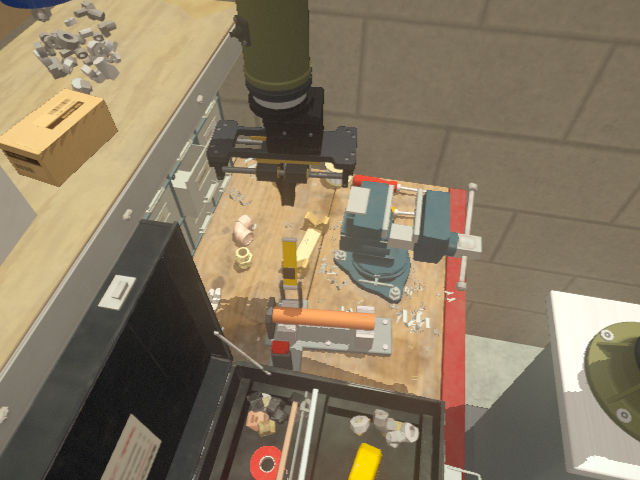

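```bash
python3 -m creep '[{"linear":[0.025,-0.001,0],"twist":[0,0,0],"fingers":1},{"linear":[0.055,-0.001,0],"twist":[0,0,0],"fingers":1},{"linear":[0.08,-0.001,0],"twist":[0,0,0],"fingers":1},{"linear":[0.095,-0.001,0],"twist":[0,0,0],"fingers":1},{"linear":[0.0985,-0.001,0],"twist":[0,0,0],"fingers":1},{"linear":[0.0985,-0.001,0],"twist":[0,0,0],"fingers":1}]' 20
python3 - <<'E'
from h import *
show()
h=np.array([-.042,.081])
for th in(1.79,1.57,1.4,1.2,1.0,.8,.6,.4,.25,.12,.0):
    u=np.array([np.cos(th),np.sin(th)]);n=np.array([-u[1],u[0]]);P=h+.08*u+.003*n
    print(th,"TCP corner",(P+[-.0105,.011]).round(4))
E
```

```text
time: 19.97
position: [0.6285, -0.0671, 0.1521]
tool_rot: [-0.089, 1.57, 0.088]
ft_force: [0.4, 0.6, 0.0]
grip_width: 0.006
t 19.97 p [ 0.6285 -0.0671  0.1521] jig [ 0.0694 -0.0938  0.1521] x [-0.001 -0.001 -1.   ] z [ 0.994  0.112 -0.001] F [0.4 0.6 0. ] M [-0.02 -0.    0.01] g 0.006 q [-0.03, 0.33, 0.12, 1.61, -0.04, 1.21, 0.21]
1.79 TCP corner [-0.0728  0.1694]
1.57 TCP corner [-0.0554  0.172 ]
1.4 TCP corner [-0.0419  0.1713]
1.2 TCP corner [-0.0263  0.1677]
1.0 TCP corner [-0.0118  0.1609]
0.8 TCP corner [0.0011 0.1515]
0.6 TCP corner [0.0118 0.1396]
0.4 TCP corner [0.02   0.1259]
0.25 TCP corner [0.0243 0.1147]
0.12 TCP corner [0.0266 0.1046]
0.0 TCP corner [0.0275 0.095 ]
```

```bash
python3 -m creep '[{"linear":[0,0.008,0],"twist":[0,0,0],"fingers":1},{"linear":[0,0.014,0],"twist":[0,0,0],"fingers":1},{"linear":[0,0.019,0],"twist":[0,0,0],"fingers":1},{"linear":[0,0.024,0],"twist":[0,0,0],"fingers":1},{"linear":[0,0.029,0],"twist":[0,0,0],"fingers":1},{"linear":[0,0.034,0],"twist":[0,0,0],"fingers":1}]' 20
python3 -c "
from h import *
show()"
python3 -m creep '[{"linear":[0,0.006,0],"twist":[0,0,0],"fingers":1},{"linear":[0,0.012,0],"twist":[0,0,0],"fingers":1},{"linear":[0,0.018,0],"twist":[0,0,0],"fingers":1},{"linear":[0,0.024,0],"twist":[0,0,0],"fingers":1},{"linear":[0,0.03,0],"twist":[0,0,0],"fingers":1}]' 20
python3 - <<'E'
from h import *
show()
im,P=cloud("scene","pics/s14.png")
E
```

```text
time: 20.47
position: [0.6265, -0.0329, 0.1546]
tool_rot: [-0.091, 1.565, 0.089]
ft_force: [0.0, -1.9, 0.1]
grip_width: 0.003
t 20.47 p [ 0.6265 -0.0329  0.1546] jig [ 0.0714 -0.0595  0.1546] x [ 0.004 -0.001 -1.   ] z [0.993 0.115 0.004] F [ 0.  -1.9  0.1] M [-0.33  0.03  0.04] g 0.003 q [-0.07, 0.32, 0.1, 1.62, -0.03, 1.2, 0.15]
time: 20.88
position: [0.6222, -0.0031, 0.1533]
tool_rot: [-0.091, 1.567, 0.09]
ft_force: [0.2, -2.1, -0.9]
grip_width: 0.004
t 20.88 p [ 0.6222 -0.0031  0.1533] jig [ 0.0707 -0.0294  0.1533] x [ 0.002 -0.001 -1.   ] z [0.993 0.115 0.001] F [ 0.2 -2.1 -0.9] M [-0.49 -0.01  0.03] g 0.004 q [-0.11, 0.31, 0.08, 1.63, -0.03, 1.2, 0.1]
```

View pics/s14.png

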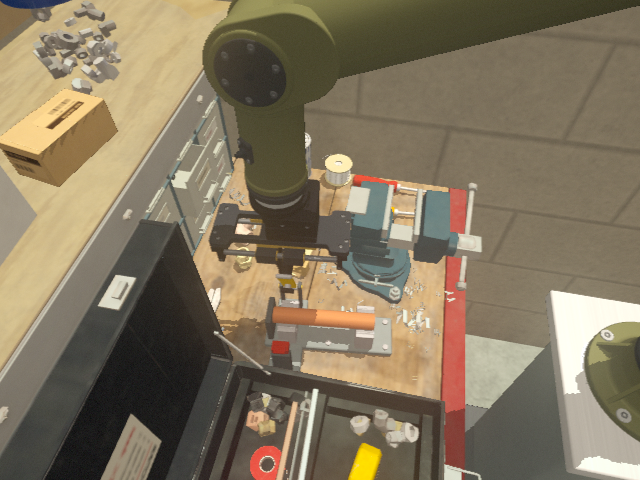

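The strap is moving with the finger (290,275) at about 2 N. I'll continue over the top.

```bash
python3 -m creep '[{"linear":[0,0.006,0],"twist":[0,0,0],"fingers":1},{"linear":[0,0.012,0],"twist":[0,0,0],"fingers":1},{"linear":[0,0.018,0],"twist":[0,0,0],"fingers":1},{"linear":[0,0.024,0],"twist":[0,0,0],"fingers":1},{"linear":[0,0.03,0],"twist":[0,0,0],"fingers":1}]' 20
python3 -c "
from h import *
show()"
python3 -m creep '[{"linear":[0.004,0.004,0],"twist":[0,0,0],"fingers":1},{"linear":[0.009,0.008,0],"twist":[0,0,0],"fingers":1},{"linear":[0.014,0.012,0],"twist":[0,0,0],"fingers":1},{"linear":[0.019,0.015,0],"twist":[0,0,0],"fingers":1},{"linear":[0.024,0.018,0],"twist":[0,0,0],"fingers":1}]' 20
python3 - <<'E'
from h import *
show()
im,P=cloud("scene","pics/s15.png")
E
```

```text
time: 21.35
position: [0.6192, 0.0271, 0.1539]
tool_rot: [-0.091, 1.566, 0.09]
ft_force: [-0.2, -0.4, -0.1]
grip_width: 0.005
t 21.35 p [0.6192 0.0271 0.1539] jig [0.0714 0.001  0.1539] x [ 0.003 -0.    -1.   ] z [0.993 0.115 0.003] F [-0.2 -0.4 -0.1] M [-0.27  0.02  0.04] g 0.005 q [-0.14, 0.3, 0.07, 1.64, -0.02, 1.2, 0.04]
time: 21.77
position: [0.6172, 0.0447, 0.1291]
tool_rot: [-0.091, 1.566, 0.09]
ft_force: [0.5, 0.3, 1.1]
grip_width: 0.001
t 21.77 p [0.6172 0.0447 0.1291] jig [0.0714 0.0187 0.1291] x [ 0.003 -0.    -1.   ] z [0.993 0.115 0.002] F [0.5 0.3 1.1] M [-0.05 -0.07  0.05] g 0.001 q [-0.16, 0.32, 0.06, 1.67, -0.02, 1.15, 0.01]
```

View pics/s15.png

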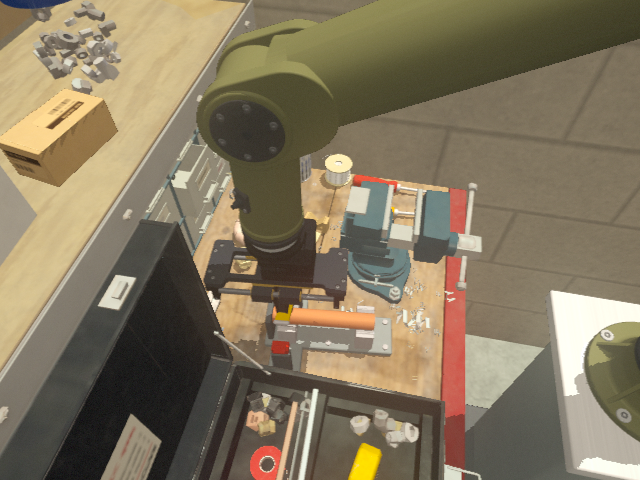

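```bash
python3 -m creep '[{"linear":[0.004,0.003,-0.001],"twist":[0,0,0],"fingers":1},{"linear":[0.008,0.006,-0.001],"twist":[0,0,0],"fingers":1},{"linear":[0.012,0.009,-0.001],"twist":[0,0,0],"fingers":1},{"linear":[0.016,0.012,-0.001],"twist":[0,0,0],"fingers":1},{"linear":[0.02,0.016,-0.001],"twist":[0,0,0],"fingers":1},{"linear":[0.022,0.018,-0.001],"twist":[0,0,0],"fingers":1},{"linear":[0.022,0.018,-0.001],"twist":[0,0,0],"fingers":1}]' 20
python3 - <<'E'
from h import *
show()
im,P=cloud("scene","pics/s16.png")
X=w2j(P.reshape(-1,3)); hsv=cv2.cvtColor(im,cv2.COLOR_RGB2HSV).reshape(-1,3)
s=(X[:,2]>.07)&(X[:,2]<.16)&(abs(X[:,0]-.07)<.03)&(X[:,1]<.09)&(X[:,1]>-.04)&(hsv[:,0]>18)&(hsv[:,0]<38)&(hsv[:,1]>110)
q=X[s];print(len(q),np.percentile(q,[1,50,99],axis=0).round(4).tolist() if len(q) else 0)
if len(q)>10: print("slope",np.arctan(np.polyfit(q[:,1],q[:,2],1)[0]))
cv2.imwrite("pics/s16.png",cv2.resize(im[250:400,200:400,::-1],None,fx=4,fy=4,interpolation=cv2.INTER_CUBIC))
E
```

```text
time: 22.4
position: [0.6137, 0.0629, 0.107]
tool_rot: [-0.091, 1.567, 0.091]
ft_force: [0.0, 0.3, 0.6]
grip_width: 0.009
t 22.40 p [0.6137 0.0629 0.107 ] jig [0.0701 0.0371 0.107 ] x [ 0.001  0.    -1.   ] z [0.993 0.116 0.001] F [0.  0.3 0.6] M [-0.06  0.04  0.03] g 0.009 q [-0.19, 0.34, 0.05, 1.69, -0.02, 1.11, -0.02]
89 [[0.059, 0.0358, 0.0909], [0.0674, 0.0513, 0.0948], [0.0806, 0.0568, 0.0977]]
slope 0.13237770945716
```

View pics/s16.png

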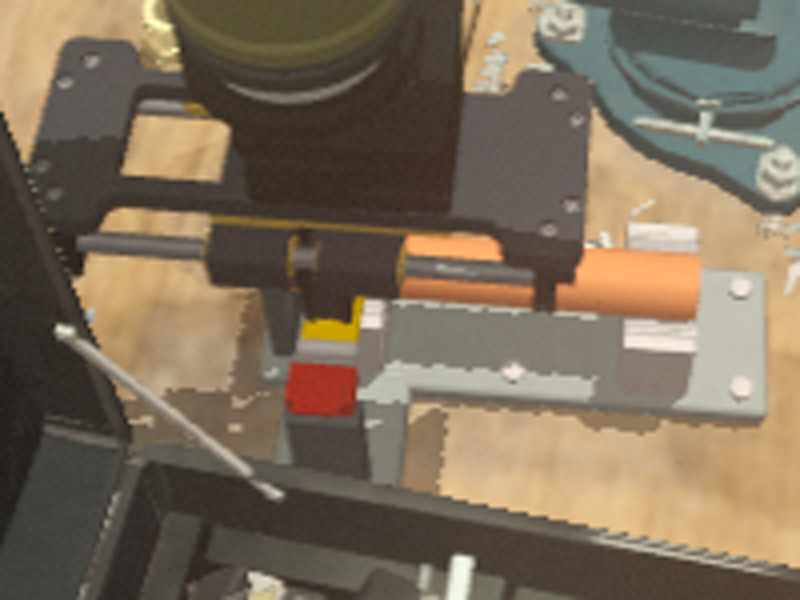

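The strap is at about 0.13 rad, with its yellow tip (330,325) just short of the red catch (322,388). I'll press down in small steps.

```bash
python3 -m creep '[{"linear":[0.0015,0.0005,0],"twist":[0,0,0],"fingers":1},{"linear":[0.003,0.001,0],"twist":[0,0,0],"fingers":1},{"linear":[0.0045,0.001,0],"twist":[0,0,0],"fingers":1},{"linear":[0.0055,0.001,0],"twist":[0,0,0],"fingers":1}]' 20
python3 -c "
from h import *
show()"
python3 -m creep '[{"linear":[0.001,0,0],"twist":[0,0,0],"fingers":1},{"linear":[0.002,0,0],"twist":[0,0,0],"fingers":1}]' 20
python3 -c "
from h import *
show()"
```

```text
time: 22.78
position: [0.6145, 0.0628, 0.104]
tool_rot: [-0.09, 1.565, 0.09]
ft_force: [-3.8, -0.8, 11.8]
grip_width: 0.005
t 22.78 p [0.6145 0.0628 0.104 ] jig [0.0709 0.0369 0.104 ] x [ 0.004 -0.    -1.   ] z [0.993 0.114 0.004] F [-3.8 -0.8 11.8] M [-0.08  1.01  0.04] g 0.005 q [-0.19, 0.34, 0.05, 1.69, -0.02, 1.1, -0.02]
time: 22.95
position: [0.6146, 0.0629, 0.1031]
tool_rot: [-0.09, 1.565, 0.09]
ft_force: [-5.5, -0.0, 13.4]
grip_width: 0.002
t 22.95 p [0.6146 0.0629 0.1031] jig [0.071  0.037  0.1031] x [ 0.004  0.    -1.   ] z [0.993 0.114 0.004] F [-5.5 -0.  13.4] M [-0.07  1.4   0.06] g 0.002 q [-0.19, 0.34, 0.05, 1.69, -0.02, 1.1, -0.02]
```

```bash
python3 -m creep '[{"linear":[0,0,-0.0015],"twist":[0,0,0],"fingers":1},{"linear":[0.0005,0,-0.0015],"twist":[0,0,0],"fingers":1}]' 20
python3 -c "
from h import *
show()"
python3 -m creep '[{"linear":[0.0005,0,-0.0003],"twist":[0,0,0],"fingers":1},{"linear":[0.001,0,-0.0006],"twist":[0,0,0],"fingers":1}]' 20
python3 -c "
from h import *
show()"
```

```text
time: 23.12
position: [0.6145, 0.0629, 0.1029]
tool_rot: [-0.09, 1.562, 0.09]
ft_force: [-2.2, -0.2, 12.7]
grip_width: 0.006
t 23.12 p [0.6145 0.0629 0.1029] jig [0.0709 0.037  0.1029] x [ 0.007  0.001 -1.   ] z [0.993 0.114 0.007] F [-2.2 -0.2 12.7] M [-0.03  0.67 -0.05] g 0.006 q [-0.19, 0.34, 0.05, 1.7, -0.02, 1.1, -0.02]
time: 23.28
position: [0.6144, 0.0629, 0.1026]
tool_rot: [-0.09, 1.56, 0.09]
ft_force: [-2.4, -0.9, 15.1]
grip_width: 0.004
t 23.28 p [0.6144 0.0629 0.1026] jig [0.0708 0.037  0.1026] x [ 0.008  0.001 -1.   ] z [0.993 0.114 0.008] F [-2.4 -0.9 15.1] M [-0.02  0.58  0.05] g 0.004 q [-0.19, 0.34, 0.05, 1.7, -0.02, 1.1, -0.02]
```

```bash
python3 -m creep '[{"linear":[0.0007,0,-0.0004],"twist":[0,0,0],"fingers":1},{"linear":[0.0012,0,-0.0008],"twist":[0,0,0],"fingers":1},{"linear":[0.0012,0,-0.0008],"twist":[0,0,0],"fingers":1}]' 20
python3 -c "
from h import *
show()
im,P=cloud('scene');cv2.imwrite('pics/s17.png',cv2.resize(im[290:370,240:350,::-1],None,fx=7,fy=7,interpolation=cv2.INTER_CUBIC))"
```

```text
time: 23.53
position: [0.6142, 0.0631, 0.1007]
tool_rot: [-0.089, 1.559, 0.09]
ft_force: [1.4, -0.0, 6.6]
grip_width: 0.002
t 23.53 p [0.6142 0.0631 0.1007] jig [0.0706 0.0373 0.1007] x [ 0.01   0.001 -1.   ] z [0.993 0.114 0.01 ] F [ 1.4 -0.   6.6] M [ 0.13 -0.33  0.01] g 0.002 q [-0.19, 0.34, 0.05, 1.7, -0.02, 1.09, -0.02]
```

View pics/s17.png

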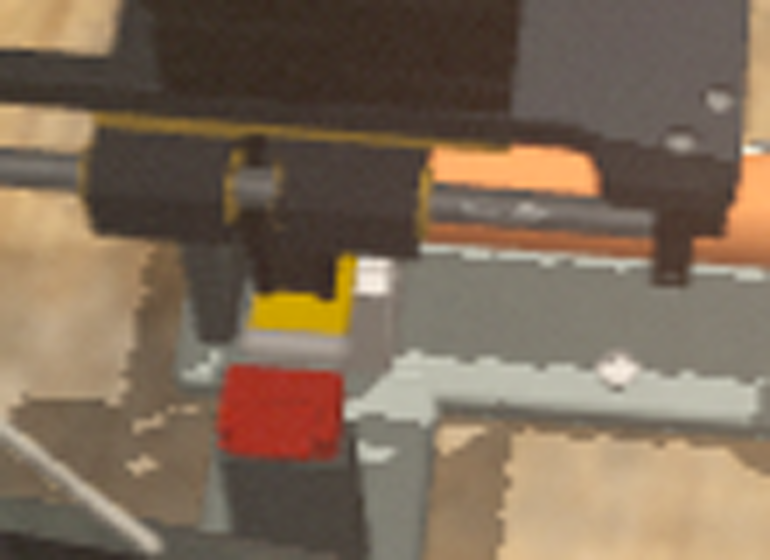

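```bash
python3 -m creep '[{"linear":[0.001,0,0],"twist":[0,0,0],"fingers":1},{"linear":[0.002,0,0],"twist":[0,0,0],"fingers":1}]' 20
python3 -c "
from h import *
show()"
python3 -m creep '[{"linear":[0.001,0,0],"twist":[0,0,0],"fingers":1},{"linear":[0.0015,0,0],"twist":[0,0,0],"fingers":1}]' 20
python3 -c "
from h import *
show()"
```

```text
time: 23.75
position: [0.6141, 0.0633, 0.0981]
tool_rot: [-0.089, 1.559, 0.091]
ft_force: [2.1, 1.6, 4.7]
grip_width: 0.002
t 23.75 p [0.6141 0.0633 0.0981] jig [0.0706 0.0375 0.0981] x [ 0.009  0.001 -1.   ] z [0.993 0.115 0.01 ] F [2.1 1.6 4.7] M [ 0.24 -0.59 -0.03] g 0.002 q [-0.19, 0.34, 0.05, 1.7, -0.02, 1.09, -0.02]
time: 23.92
position: [0.613, 0.063, 0.0953]
tool_rot: [-0.09, 1.562, 0.09]
ft_force: [2.8, 1.0, 5.5]
grip_width: 0.008
t 23.92 p [0.613  0.063  0.0953] jig [0.0694 0.0373 0.0953] x [ 0.007  0.001 -1.   ] z [0.993 0.115 0.007] F [2.8 1.  5.5] M [ 0.24 -0.68 -0.  ] g 0.008 q [-0.19, 0.34, 0.05, 1.71, -0.02, 1.08, -0.02]
```

```bash
python3 -m creep '[{"linear":[0.0008,0,-0.0005],"twist":[0,0,0],"fingers":1},{"linear":[0.0015,0,-0.0005],"twist":[0,0,0],"fingers":1}]' 20
python3 -c "
from h import *
show()
im,P=cloud('scene');cv2.imwrite('pics/s18.png',cv2.resize(im[290:370,240:350,::-1],None,fx=7,fy=7,interpolation=cv2.INTER_CUBIC))"
```

```text
time: 24.08
position: [0.6125, 0.0629, 0.0937]
tool_rot: [-0.09, 1.562, 0.09]
ft_force: [2.5, 1.2, 5.4]
grip_width: 0.002
t 24.08 p [0.6125 0.0629 0.0937] jig [0.0689 0.0373 0.0937] x [ 0.007  0.    -1.   ] z [0.993 0.115 0.007] F [2.5 1.2 5.4] M [ 0.2  -0.73 -0.02] g 0.002 q [-0.19, 0.34, 0.05, 1.71, -0.02, 1.08, -0.02]
```

View pics/s18.png

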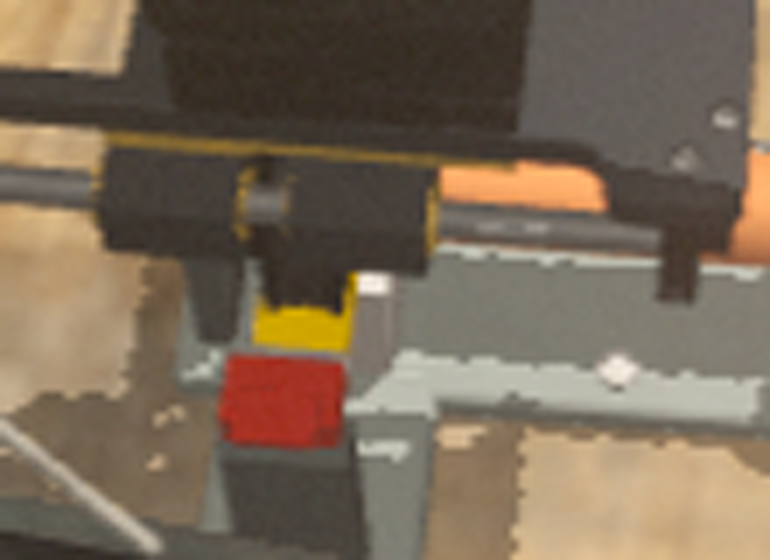

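The strap's tip is now beneath the red nose (285,390), which has moved back out over it. I'll press slightly more to confirm, then lift off.

```bash
python3 -m creep '[{"linear":[0.0008,0,0],"twist":[0,0,0],"fingers":1},{"linear":[0.0016,0,0],"twist":[0,0,0],"fingers":1},{"linear":[0.0016,0,0],"twist":[0,0,0],"fingers":1}]' 20
python3 -c "
from h import *
show()"
python3 -m creep '[{"linear":[-0.005,0,0],"twist":[0,0,0],"fingers":1},{"linear":[-0.015,0,0],"twist":[0,0,0],"fingers":1},{"linear":[-0.04,0,0],"twist":[0,0,0],"fingers":1},{"linear":[-0.08,-0.01,0],"twist":[0,0,0],"fingers":1},{"linear":[-0.12,-0.04,0],"twist":[0,0,0],"fingers":1},{"linear":[-0.15,-0.08,0],"twist":[0,0,0],"fingers":1},{"linear":[-0.15,-0.12,0],"twist":[0,0,0],"fingers":1},{"linear":[-0.15,-0.14,0],"twist":[0,0,0],"fingers":1}]' 20
python3 - <<'E'
from h import *
show()
im,P=cloud("scene");cv2.imwrite("pics/s19.png",cv2.resize(im[270:370,240:400,::-1],None,fx=5,fy=5,interpolation=cv2.INTER_CUBIC))
X=w2j(P.reshape(-1,3)); hsv=cv2.cvtColor(im,cv2.COLOR_RGB2HSV).reshape(-1,3)
s=(X[:,2]>.07)&(X[:,2]<.16)&(abs(X[:,0]-.07)<.03)&(X[:,1]<.09)&(X[:,1]>-.04)&(hsv[:,0]>18)&(hsv[:,0]<38)&(hsv[:,1]>110)
q=X[s];print(len(q),np.percentile(q,[1,50,99],axis=0).round(4).tolist())
if len(q)>10: print("slope",np.arctan(np.polyfit(q[:,1],q[:,2],1)[0]))
pipejig("scene",.04,.075)
cv2.imwrite("pics/t19.png",viewer.get_image("top")[0][:,:,::-1])
E
```

```text
time: 24.38
position: [0.6126, 0.0629, 0.093]
tool_rot: [-0.09, 1.562, 0.09]
ft_force: [2.5, 1.0, 9.0]
grip_width: 0.006
t 24.38 p [0.6126 0.0629 0.093 ] jig [0.069  0.0373 0.093 ] x [ 0.007  0.    -1.   ] z [0.993 0.115 0.007] F [2.5 1.  9. ] M [ 0.15 -0.4  -0.02] g 0.006 q [-0.19, 0.35, 0.05, 1.71, -0.02, 1.08, -0.02]
time: 25.05
position: [0.6266, -0.0799, 0.2441]
tool_rot: [-0.091, 1.564, 0.087]
ft_force: [0.5, -1.6, 0.1]
grip_width: 0.0
t 25.05 p [ 0.6266 -0.0799  0.2441] jig [ 0.0659 -0.1062  0.2441] x [ 0.005 -0.002 -1.   ] z [0.994 0.114 0.005] F [ 0.5 -1.6  0.1] M [-0.16  0.02  0.01] g 0.0 q [-0.03, 0.27, 0.14, 1.5, -0.04, 1.37, 0.23]
673 [[0.0591, -0.0373, 0.0808], [0.0698, 0.0151, 0.0839], [0.0807, 0.0571, 0.0883]]
slope 0.01299660757753093
scene 1422 x [-0.0746  0.0946] axis y@0 -0.0001 slope -0.13deg z@0 0.0541 slope 0.07deg
```

View pics/s19.png

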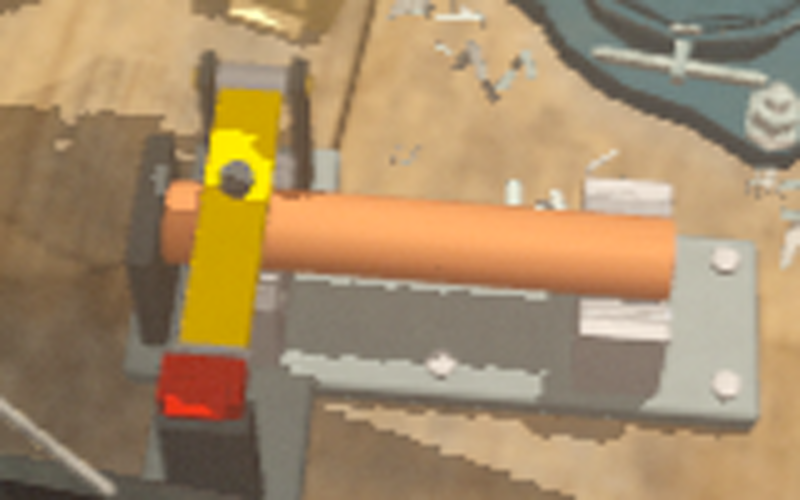

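Strap level at 0.013 rad with its tip under the catch (200,375). The pipe spans jig x -75 to +95 mm, on the stop. Last check is the bystanders in the top view.

```bash
python3 - <<'E'
from h import *
im,P=cloud("scene","pics/s20.png");a=cv2.imread("pics/scene0.png");b=cv2.imread("pics/s20.png")
cv2.imwrite("pics/cmp.png",np.hstack([a[120:320,180:480],b[120:320,180:480]]))
for l in("cement_tin","solder_spool","brass_nipple","screwdriver_flat","screwdriver_cross"): print(l,[(np.round(r["centre"],3).tolist(),round(r["conf"],2)) for r in nets.place_of("scene",l)[:1]])
E
```

```text
cement_tin []
solder_spool [([0.605, -0.386, -0.002], 0.75)]
brass_nipple [([0.74, -0.098, -0.0], 0.6)]
screwdriver_flat [([0.458, -0.295, 0.001], 0.5)]
screwdriver_cross [([0.461, -0.356, 0.001], 0.57)]
```

View pics/cmp.png

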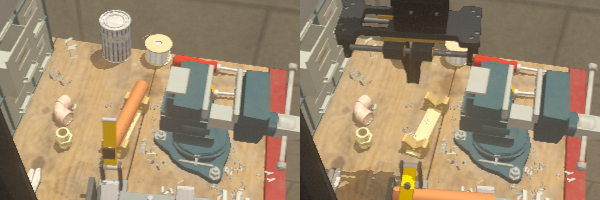

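View pics/t19.png

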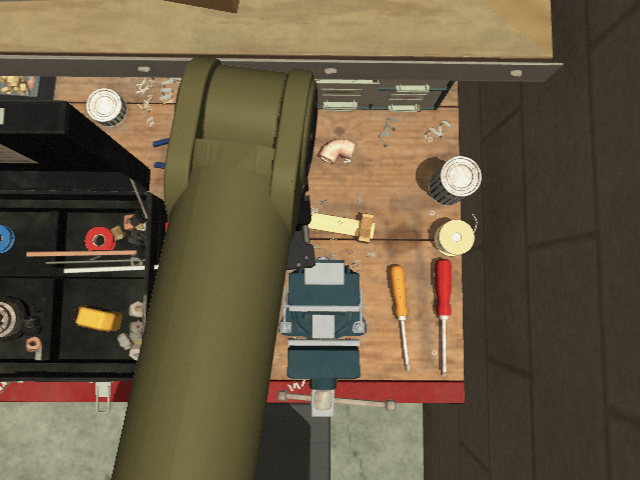

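The tin (460,180), spool, screwdrivers, nipple and elbow are all where they were, and the arm is clear of everything. I'm handing in.

```bash
python3 -c "
from bench import job
print(job.close_job())"
```

```text
the job is handed in; nothing more can be done
None
```

The job is done and handed in at about 25 s of the 72 s allowed. The pipe is in both V-rests against the end stop, and the strap is latched under the catch.

**How it went**
- **Grip:** I gripped the pipe at its end because the vice left no room for the gripper body at the middle. The grip was 40 N.
- **Push:** The first push bore down and bound, reaching about 11 N along the pipe and 9 N on the vertical axis. I backed off, re-aimed the fingers and pushed again. That push peaked at about 7 N as the pipe broke loose, then it slid cleanly at 1–3 N. At the stop the force rose to 5 N with no further movement.
- **Strap:** It swung over at about 2 N. Pressing it down peaked at about 15 N before the catch gave.

**Last checks**
- **Pipe:** It spans jig x from −75 to +95 mm, with its axis at y ≈ 0 and z ≈ 54 mm, so it is home.
- **Strap:** The measured angle is about +0.01 rad, and its tip shows under the red nose.
- **Bystanders:** They appear unmoved, and the arm was clear of everything. In the final scene view the gripper hid the cement tin, so the network did not find it. The top view shows the tin in its original place.
- **Measurements that disagreed:** With the arm in view, some of the pipe-axis fits from the depth images were wrong by 1–2 cm or more. I did not use those; the final fit, with the arm clear, agreed with the jig.

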